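# Strip the fitting bar under the bench lamp

## Task

Slide the red stop collar off the free end of the horizontal bar and set it down in the black tray; then slide the two brass spacer rings off after it, one at a time, and set both down in the blue bin. Lower each part in before letting go, do not drop anything, and keep clear of the strip lamp above the bar and the other things lying on the bench.

Things in the scene. Friction and masses are not known exactly. Their poses are not given: they have to be found in the camera images.
- bar_tip (a point): centre of the free end face of the horizontal steel bar, diameter 16 mm, length 170 mm, axis 160 mm above the bench. Axes are the stand's: -y runs along the bar outwards past the free end, z up, x away from the robot side.
- bar_root (a point): other end of the bar's axis, 170 mm from bar_tip, where it enters the fixed grey post (35 mm square, 312 mm tall). The post's base plate, 130 x 100 x 12 mm (x, y), lies with its centre 30 mm beyond bar_root; nothing else stands under the bar.
- lamp: strip lamp: a fixed round aluminium tube, 22 mm diameter, parallel to the bar; its axis is 120 mm above the bar's axis and 15 mm to the far (+x of bar_tip) side; it starts at the post and reaches 20 mm past the bar's free end. It blocks a gripper coming straight down on the bar: lean the tool about 40 degrees, wrist towards the robot. Must not be touched. The origin of this entry lies on the bench below the middle of the bar.
- collar_center (a point): centre of the red stop collar: red plastic with a dark slit, outside diameter 50 mm, bore 24 mm, 22 mm long along its axis (its own y axis), about 70 g, free to slide and turn. It starts outermost, centre about 30 mm from the free end. It hangs on the bar by its bore, so its centre starts 4 mm below the bar's axis; it comes off over the bar's free end only.
- ring_a_center (a point): centre of the outer spacer ring: brass, outside diameter 46 mm, bore 24 mm, 24 mm long along its axis (its own y axis), about 200 g, free to slide and turn. It starts about 75 mm from the free end. It hangs on the bar by its bore, so its centre starts 4 mm below the bar's axis; it comes off over the bar's free end only.
- ring_b_center (a point): centre of the inner spacer ring: brass, same as the other, outside diameter 46 mm, bore 24 mm, 24 mm long along its axis (its own y axis), about 200 g, free to slide and turn. It starts about 120 mm from the free end. It hangs on the bar by its bore, so its centre starts 4 mm below the bar's axis; it comes off over the bar's free end only.
- tray_floor (a point): centre of the inner floor (4 mm above the bench) of the black open tray for the collar: outside 115 x 115 mm (x, y), 35 mm tall, walls 4 mm; fixed.
- bin_floor (a point): centre of the inner floor (4 mm above the bench) of the blue open bin for the brass rings: outside 115 mm (x) x 145 mm (y), 35 mm tall, walls 4 mm; fixed. Both rings fit side by side along y.
- can: bystander: drink can, 66 mm diameter, 115 mm tall, origin at the centre of its underside
- block: bystander: wood block 60 x 100 x 40 mm (x, y, z), origin at the centre of its underside
- hexkey: bystander: hex key with a red T-handle lying flat, 24 mm thick; origin below the middle of the 104 mm wide handle, 100 mm shank along +x
- clamp: bystander: blue bar clamp lying flat, 180 mm long (y), reaching 65 mm to -x, 28 mm thick, origin below the middle of its bar
Mind the look-alikes: they are no part of the job. What is shaped like the part that bears ring_b_center but green or pink is not meant. Of the things that look like the part that bears collar_center, the middle-sized one is meant.

How it is judged:
By the outcome, as a careful person would: the job done as asked, in the order asked, and still so for the second after the job is handed in, with the robot touching nothing.
It also fails if it takes over 72 s, if anything falls off the work surface, if the arm or the gripper's body presses on something with over 40 N, if the wrist force passes 120 N, or if a joint passes its speed limit or range.

## Robot

A 6-joint arm with a two-finger parallel gripper is mounted at the origin on the work surface. World frame = base frame: x ahead of the robot, y to its left, z up, the work surface at z = 0. Lengths are in m, angles in rad, forces in N, time in s.
With the tool pointing down it reaches from about 0.4 to 0.825 m from the base axis. Payload 7 kg.
Tool frame: the origin (TCP) lies midway between the tips of the shut fingers; the grasp point (between the pads) lies 19 mm behind it; z points along the fingers, y is the line along which they close (so a half turn about z gives the same grasp; the last joint's range is limited). The gripper opens to 88 mm and grips with 3 to 60 N. Pads are 19 mm wide; open, the fingers measure 130 mm over their backs; the gripper's body (78 mm by 193 mm) begins 47 mm behind the grasp point.
Start: joints at [1.395, 0.359, 0.012, 0, -1.224, -0.288], TCP at [0.302, 0.604, 0.206] pointing down, gripper open.
Joint ranges: [-3.07, 3.07], [-1.43, 2.12], [-1.02, 1.25], [-3.03, 1.67], [-3.05, -0], [-3.03, 3.03]. Speed limits (rad/s): [2.39, 2.39, 3.01, 3.14, 3.14, 3.14].

## Interface

Orientations are given as [roll, pitch, yaw] about the fixed x, y, z axes, in that order (R = Rz(yaw) Ry(pitch) Rx(roll)).
In Python, from station import get_state, grab_frame, calibration, job_done, boxes_of, regions_of, spot_point gives the robot as it stands. The module is installed in compiled form; this text tells all that it offers.
- The arm moves only by the tool arm_command, never from a script. Its argument "commands" is a list of rows, each an object of numbers: "tx", "ty", "tz": the shift along the tool's x, y, z each as a share of 25 cm, from -1 to 1; "twist": the turn about the tool's z as a share of 180 degrees, from -1 to 1. A call has exactly 8 rows; each row is the pose to reach, as a shift and turn from the pose commanded when the call began, along the tool's axes at that moment, turning the shorter way round; what a row does not reach only later rows make up. A row lasts 1/12 s, in which the tool goes at most 41.7 mm and 7.16 degrees, less where a joint would pass 70% of its speed; a pose out of reach is approached as far as the arm can. A call with a number of a shift or a turn outside -1 to 1 is refused whole. A call with a gripper value outside its range is refused whole. "claw" is the opening, from 0 (shut) to 1 (fully open), set as the call begins (left out, the last holds). The fingers move at their own pace and stop on an object; "grip_force" is the grip in N (left out, the last holds). Time passes only in rows, so rows that repeat a pose let the fingers close, or fill a call up. It gives the time, the measured TCP pose, the force, the opening and the grip force at its end, in the units of the state.
- get_state(): the state, without advancing time (a new reading comes with each control period).
- grab_frame(name): name is "scene" or "top" or "wrist"; returns the picture (400x640x3 uint8, red, green, blue); there is no depth.
- calibration(name): a dict with "camera_matrix" (3x3 intrinsics, pixels), "k1" (the pictures are not rectified: a ray, as slopes to the right and down, at radius r is drawn at 1 + k1 r^2 times it, then the intrinsics apply), "extrinsics" (4x4, takes a point from camera to world coordinates). Camera axes: x right, y down, z forward; pixel columns grow to the right and rows downward; lengths in m; the calibration is good to about 2 mm. A picture is of the moment at which its call begins: read the wrist's pose just before it. calibration takes no time and is no camera call; for the wrist camera it gives the pose at the moment of the call.
- job_done(): hands the job in; it is judged then, once.
Trained networks look in the newest picture that a camera, given by its name, has taken for a name from the list of things; names that differ only in an ending like _2 or _b are one class to them, and where a whole thing is asked for, a point or a joint stands for the part that bears it (a point fixed in the world has none). Each returns a list of dicts, best first, with "score" (0 to 1); they miss things now and then, are a little off and sometimes report something else, mostly with a low value. They report only what shows in the picture. A call takes as long as a camera call. They do not tell look-alikes from the thing itself.
- boxes_of(query, camera): "rect" ([left, top, right, bottom] in pixels, round what is visible of it).
- regions_of(query, camera): "region" (400x640 bool, what is visible of it) and "rect" ([left, top, right, bottom] in pixels, round what is visible of it).
- spot_point(query, camera): "uv" ([column, row] in pixels: a listed point, or the origin of a listed thing).
The state is a dict: "t": time; "q": joint angles; "qd": joint speeds; "joint_efforts": joint torques, N m; "eef_pos": TCP position; "ee_rot": TCP orientation; "force": force on the tool from outside, world axes, zero at the start; "moment": the same for the moment, N m; "width": finger opening in m; "gripper_force": force on a finger pad.
Only numpy, scipy, OpenCV 4.12 (cv2) and the standard library are available. Lean on these libraries where they do the work, as an engineer would, in place of code of your own. Each camera call takes 0.05 s, during which the arm holds its last target. There are 200 camera calls.

## Working session

There is one attempt and no reset: what is moved stays moved. The work goes in short steps, Python scripts to look and compute and a tool call to move; the robot and the scene stay as the last step left them, time stands still between calls to the robot, and variables do not carry over. Pictures are saved under pics/ and viewed, at most 10 in all, crops included, and the job is handed in when it is done.

Besides the shell and the picture viewer there is one more tool, called as name([rows], argument=value, ...), one row to a line, values as JSON. arm_command: Moves the arm, as the interface text tells. Shift numbers are shares of 25 cm and turn numbers shares of 180 degrees, none past 1 either way. Its arguments: {"type":"object","properties":{"commands":{"type":"array"},"claw":{"type":"number"},"grip_force":{"type":"number"}},"required":["commands"]}

```bash
mkdir -p pics; cat > h.py <<'E'
import numpy as np, cv2
from station import *
def ray(cam,uv,cal=None):
    c=cal or calibration(cam);K=np.array(c["camera_matrix"]);k=c["k1"];E=np.array(c["extrinsics"])
    d=np.array([(uv[0]-K[0,2])/K[0,0],(uv[1]-K[1,2])/K[1,1]]);s=d.copy()
    for _ in range(20): s=d/(1+k*(s@s))
    v=E[:3,:3]@np.array([s[0],s[1],1]);return E[:3,3],v/np.linalg.norm(v)
def atz(cam,uv,z,cal=None):
    o,v=ray(cam,uv,cal);return o+v*(z-o[2])/v[2]
def tri(l):
    A=np.zeros((3,3));b=np.zeros(3)
    for o,v in l:
        P=np.eye(3)-np.outer(v,v);A+=P;b+=P@o
    x=np.linalg.solve(A,b);return x,[np.linalg.norm((np.eye(3)-np.outer(v,v))@(x-o)) for o,v in l]
def proj(cam,p,cal=None):
    c=cal or calibration(cam);K=np.array(c["camera_matrix"]);E=np.linalg.inv(np.array(c["extrinsics"]))
    q=E[:3,:3]@np.array(p)+E[:3,3];s=q[:2]/q[2];s=s*(1+c["k1"]*(s@s));return K[:2,:2]@s+K[:2,2]
def save(im,n): cv2.imwrite("pics/"+n+".png",im[:,:,::-1])
E
python3 - <<'E'
from h import *
np.set_printoptions(precision=3,suppress=True)
Z=dict(bar_tip=.16,bar_root=.16,lamp=0,collar_center=.156,ring_a_center=.156,ring_b_center=.156,tray_floor=.004,bin_floor=.004,can=0,block=0,hexkey=0,clamp=0)
a=grab_frame("scene");b=grab_frame("top");save(np.vstack([a,b])[:, :],"both0")
save(a,"s0");save(b,"t0")
for n,z in Z.items():
    for c in("scene","top"):
        for r in spot_point(n,c)[:4]: print(n,c,round(r["score"],2),np.round(r["uv"]),atz(c,r["uv"],z))
s=get_state();print(s["t"],s["eef_pos"],s["ee_rot"])
for c in("scene","top"):print(np.array(calibration(c)["extrinsics"]))
E
```

```text
bar_tip scene 0.62 [397. 182.] [0.591 0.154 0.16 ]
bar_tip top 0.61 [245. 203.] [0.577 0.147 0.16 ]
bar_root scene 0.8 [464. 174.] [0.584 0.316 0.16 ]
bar_root top 0.86 [160. 202.] [0.584 0.316 0.16 ]
lamp scene 0.66 [290. 228.] [ 0.55  -0.095  0.   ]
lamp top 0.33 [278. 133.] [0.769 0.096 0.   ]
lamp top 0.28 [361. 287.] [ 0.393 -0.095  0.   ]
collar_center scene 0.76 [402. 182.] [0.587 0.169 0.156]
collar_center scene 0.67 [420. 182.] [0.592 0.209 0.156]
collar_center scene 0.49 [410. 256.] [0.797 0.127 0.156]
collar_center top 0.92 [199. 274.] [0.44  0.24  0.156]
collar_center top 0.69 [230. 198.] [0.588 0.179 0.156]
collar_center top 0.52 [245. 165.] [0.656 0.149 0.156]
ring_a_center scene 0.85 [423. 176.] [0.573 0.222 0.156]
ring_a_center top 0.63 [212. 203.] [0.579 0.214 0.156]
ring_a_center top 0.46 [232. 198.] [0.588 0.174 0.156]
ring_b_center scene 0.87 [450. 256.] [0.807 0.201 0.156]
ring_b_center scene 0.77 [445. 174.] [0.575 0.273 0.156]
ring_b_center scene 0.67 [412. 199.] [0.647 0.173 0.156]
ring_b_center top 0.75 [205. 165.] [0.658 0.23  0.156]
ring_b_center top 0.65 [
[... 296 characters left out ...]
318  0.004]
can scene 0.79 [381. 296.] [0.777 0.091 0.   ]
can top 0.96 [281. 131.] [0.774 0.089 0.   ]
block scene 0.8 [287. 188.] [ 0.393 -0.094  0.   ]
block top 0.8 [363. 283.] [ 0.401 -0.098  0.   ]
hexkey scene 0.52 [351. 183.] [0.396 0.088 0.   ]
hexkey top 0.92 [284. 283.] [0.405 0.086 0.   ]
clamp scene 0.61 [181. 291.] [ 0.715 -0.345  0.   ]
clamp top 0.76 [463. 153.] [ 0.707 -0.356  0.   ]
1.3 [0.302 0.604 0.206] [ 3.142  0.    -0.464]
[[ 0.105  0.669 -0.736  1.216]
 [ 0.994 -0.085  0.064 -0.074]
 [-0.019 -0.738 -0.674  0.707]
 [ 0.     0.     0.     1.   ]]
[[-0.028 -0.99   0.136  0.474]
 [-1.     0.028 -0.003  0.003]
 [-0.    -0.136 -0.991  0.948]
 [ 0.     0.     0.     1.   ]]
```

```bash
ls pics
```

```text
both0.png
s0.png
t0.png
```

View pics/s0.png

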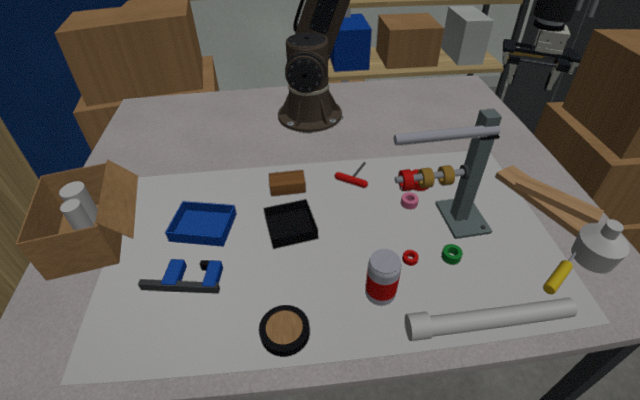

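View pics/t0.png

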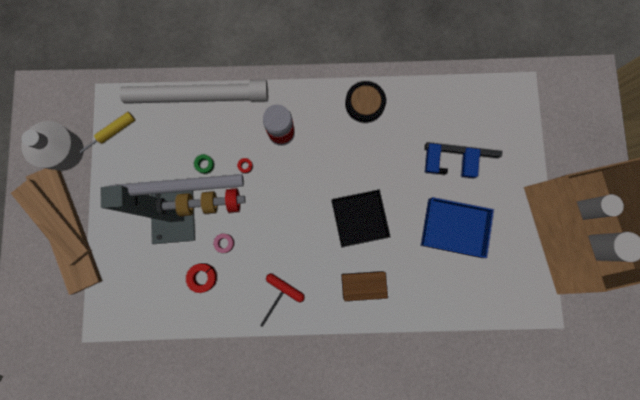

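The scene picture shows the stand, with the collar near (404,180), the rings near (427,177) and (447,175), and the lamp from (397,139) to (498,132). The black tray is at (290,223) and the blue bin at (202,222). The top picture agrees with this: collar (232,201), rings (208,202) and (184,204). The loose red, pink and green rings are the look-alikes. Next I need to check the gripper's body orientation and measure the bar more precisely.

```bash
python3 - <<'E'
from h import *
np.set_printoptions(precision=4,suppress=True)
a=cv2.imread("pics/s0.png")[:,:,::-1];b=cv2.imread("pics/t0.png")[:,:,::-1]
w=grab_frame("wrist")
c1=cv2.resize(a[0:100,490:640],(600,400),interpolation=cv2.INTER_CUBIC)
save(np.hstack([cv2.resize(c1,(450,300)),cv2.resize(w,(350,300))]),"grip")
c2=cv2.resize(a[120:250,380:510],(400,400),interpolation=cv2.INTER_CUBIC);c3=cv2.resize(b[150:250,100:260],(400,250),interpolation=cv2.INTER_CUBIC)
c3=np.vstack([c3,np.zeros((150,400,3),np.uint8)])
save(np.hstack([c2,c3]),"bar")
s=get_state();print(s["t"],s["q"],s["force"]);c=calibration("wrist");print(np.array(c["extrinsics"]))
E
```

```text
1.35 [ 1.3951  0.3586  0.0119 -0.     -1.2241 -0.2881] [-0.0473  0.1932  0.4564]
[[-0.4471 -0.8504 -0.2773  0.3778]
 [-0.8945  0.425   0.1388  0.5652]
 [-0.0002  0.3101 -0.9507  0.3839]
 [ 0.      0.      0.      1.    ]]
```

View pics/grip.png

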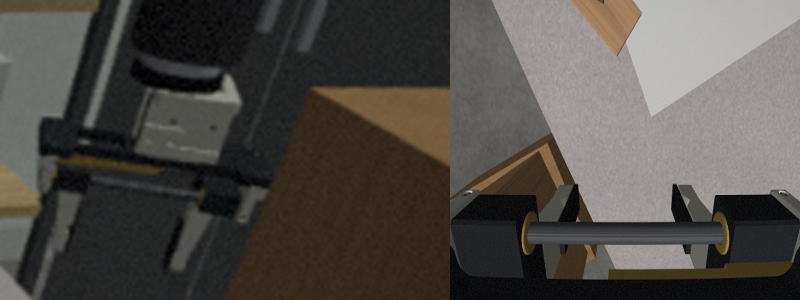

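View pics/bar.png

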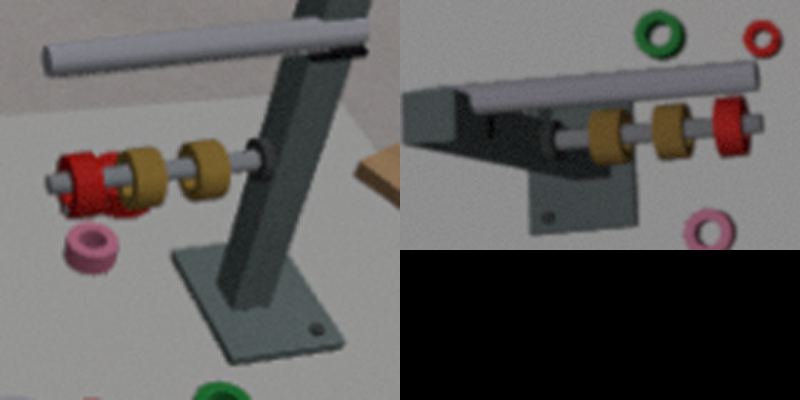

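The grip picture shows a wide rail along the closing direction with a narrower mount block behind it. The bar picture confirms the order on the bar: red collar outermost, then two brass rings. The interface can only shift the tool and twist it about its z. Before relying on a lean, I'll move to open space and see how the arm behaves at the edge of its reach.

arm_command([
  {"tz": -0.8},
  {"tz": -0.8},
  {"tz": -0.8},
  {"tz": -0.8},
  {"tz": -0.8},
  {"tz": -0.8},
  {"tx": 0.2,"ty": 0.25,"tz": -0.8},
  {"tx": 0.3,"ty": 0.375,"tz": -0.8},
])

```text
invalid input
```

arm_command([
  {"tx": 0.6,"ty": 0.75},
  {"tx": 0.6,"ty": 0.75},
  {"tx": 0.6,"ty": 0.75},
  {"tx": 0.6,"ty": 0.75},
  {"tx": 0.6,"ty": 0.75},
  {"tx": 0.6,"ty": 0.75},
  {"tx": 0.6,"ty": 0.75},
  {"tx": 0.6,"ty": 0.75},
])

```text
invalid input
```

arm_command([
  {"tx": 0.8,"ty": 1.0},
  {"tx": 0.8,"ty": 1.0},
  {"tx": 0.8,"ty": 1.0},
  {"tx": 0.8,"ty": 1.0},
  {"tx": 0.8,"ty": 1.0},
  {"tx": 0.8,"ty": 1.0},
  {"tx": 0.8,"ty": 1.0},
  {"tx": 0.8,"ty": 1.0},
])

```text
invalid input
```

```bash
python3 - <<'E'
from h import *
s=get_state();print(s["t"],s["q"],s["eef_pos"],s["ee_rot"])
E
```

```text
1.35 [ 1.39511895e+00  3.58582274e-01  1.19198975e-02 -1.30818998e-07
 -1.22412411e+00 -2.88098914e-01] [0.30195443 0.60367236 0.20558137] [-3.14158326e+00  2.91272961e-06 -4.63776334e-01]
```

arm_command([
  {"tx": 0,"ty": 0,"tz": -0.8,"twist": 0},
  {"tx": 0,"ty": 0,"tz": -0.8,"twist": 0},
  {"tx": 0,"ty": 0,"tz": -0.8,"twist": 0},
  {"tx": 0,"ty": 0,"tz": -0.8,"twist": 0},
  {"tx": 0,"ty": 0,"tz": -0.8,"twist": 0},
  {"tx": 0,"ty": 0,"tz": -0.8,"twist": 0},
  {"tx": 0.2,"ty": 0.25,"tz": -0.8,"twist": 0},
  {"tx": 0.3,"ty": 0.375,"tz": -0.8,"twist": 0},
])

```text
t: 2.02
eef_pos: [0.3189, 0.5226, 0.4035]
ee_rot: [3.139, -0.0, -0.462]
force: [0.9, -0.7, 0.1]
width: 0.0875
gripper_force: 0.0
```

arm_command([
  {"tx": 0.7,"ty": 0.9,"tz": 0,"twist": 0},
  {"tx": 0.7,"ty": 0.9,"tz": 0,"twist": 0},
  {"tx": 0.7,"ty": 0.9,"tz": 0,"twist": 0},
  {"tx": 0.7,"ty": 0.9,"tz": 0,"twist": 0},
  {"tx": 0.7,"ty": 0.9,"tz": 0,"twist": 0},
  {"tx": 0.7,"ty": 0.9,"tz": 0,"twist": 0},
  {"tx": 0.7,"ty": 0.9,"tz": 0,"twist": 0},
  {"tx": 0.7,"ty": 0.9,"tz": 0,"twist": 0},
])

```text
t: 2.68
eef_pos: [0.3756, 0.2379, 0.4072]
ee_rot: [-3.139, -0.001, -0.466]
force: [0.5, 0.2, -0.0]
width: 0.0877
gripper_force: 0.0
```

arm_command([
  {"tx": 0.8,"ty": 1.0,"tz": 0,"twist": 0},
  {"tx": 0.8,"ty": 1.0,"tz": 0,"twist": 0},
  {"tx": 0.8,"ty": 1.0,"tz": 0,"twist": 0},
  {"tx": 0.8,"ty": 1.0,"tz": 0,"twist": 0},
  {"tx": 0.8,"ty": 1.0,"tz": 0,"twist": 0},
  {"tx": 0.8,"ty": 1.0,"tz": 0,"twist": 0},
  {"tx": 0.8,"ty": 1.0,"tz": 0,"twist": 0},
  {"tx": 0.8,"ty": 1.0,"tz": 0,"twist": 0},
])

```text
t: 3.35
eef_pos: [0.4422, -0.0733, 0.4058]
ee_rot: [-3.141, -0.001, -0.465]
force: [-0.2, 1.1, -0.7]
width: 0.0875
gripper_force: 0.0
```

arm_command([
  {"tx": 0.89,"ty": -0.45,"tz": 0,"twist": 0},
  {"tx": 0.89,"ty": -0.45,"tz": 0,"twist": 0},
  {"tx": 0.89,"ty": -0.45,"tz": 0,"twist": 0},
  {"tx": 0.89,"ty": -0.45,"tz": 0,"twist": 0},
  {"tx": 0.89,"ty": -0.45,"tz": 0,"twist": 0},
  {"tx": 0.89,"ty": -0.45,"tz": 0,"twist": 0},
  {"tx": 0.89,"ty": -0.45,"tz": 0,"twist": 0},
  {"tx": 0.89,"ty": -0.45,"tz": 0,"twist": 0},
])

```text
t: 4.02
eef_pos: [0.6937, -0.0689, 0.4001]
ee_rot: [3.138, 0.006, -0.464]
force: [-1.3, -0.2, 0.7]
width: 0.0876
gripper_force: 0.0
```

arm_command([
  {"tx": 0.89,"ty": -0.45,"tz": 0,"twist": 0},
  {"tx": 0.89,"ty": -0.45,"tz": 0,"twist": 0},
  {"tx": 0.89,"ty": -0.45,"tz": 0,"twist": 0},
  {"tx": 0.89,"ty": -0.45,"tz": 0,"twist": 0},
  {"tx": 0.89,"ty": -0.45,"tz": 0,"twist": 0},
  {"tx": 0.89,"ty": -0.45,"tz": 0,"twist": 0},
  {"tx": 0.89,"ty": -0.45,"tz": 0,"twist": 0},
  {"tx": 0.89,"ty": -0.45,"tz": 0,"twist": 0},
])

```text
t: 4.68
eef_pos: [0.9091, -0.0653, 0.3791]
ee_rot: [-3.134, -0.031, -0.463]
force: [-0.6, 0.2, -0.2]
width: 0.0879
gripper_force: 0.0
```

```bash
python3 - <<'E'
from h import *
s=get_state();print(s["t"],s["q"],s["eef_pos"],s["ee_rot"])
E
```

```text
4.6833 [ 0.14537234  0.84950892  1.24772939  0.0121004  -1.9393423   0.96679716] [ 0.90907558 -0.06528938  0.37914096] [-3.13390427 -0.0307799  -0.46327198]
```

arm_command([
  {"tx": 0.89,"ty": -0.45,"tz": 0,"twist": 0},
  {"tx": 0.89,"ty": -0.45,"tz": 0,"twist": 0},
  {"tx": 0.89,"ty": -0.45,"tz": 0,"twist": 0},
  {"tx": 0.89,"ty": -0.45,"tz": 0,"twist": 0},
  {"tx": 0.89,"ty": -0.45,"tz": 0,"twist": 0},
  {"tx": 0.89,"ty": -0.45,"tz": 0,"twist": 0},
  {"tx": 0.89,"ty": -0.45,"tz": 0,"twist": 0},
  {"tx": 0.89,"ty": -0.45,"tz": 0,"twist": 0},
])

```text
t: 5.35
eef_pos: [0.9707, -0.0572, 0.3077]
ee_rot: [-3.12, -0.073, -0.465]
force: [-0.1, -0.5, 0.5]
width: 0.0876
gripper_force: 0.0
```

```bash
python3 - <<'E'
from h import *
s=get_state();print(s["t"],s["q"],s["qd"],s["eef_pos"],s["ee_rot"])
E
```

```text
5.35 [ 0.14979821  0.93388736  1.25084173  0.02498987 -1.81587872  0.96415544] [ 4.66673939e-05  4.57590201e-02  4.15634213e-03  2.78018566e-03
  5.27876160e-02 -3.25802036e-04] [ 0.97068589 -0.05718975  0.3077295 ] [-3.12005959 -0.07265585 -0.46456065]
```

arm_command([
  {"tx": -0.4,"ty": 0.2,"tz": -0.4,"twist": 0},
  {"tx": -0.4,"ty": 0.2,"tz": -0.4,"twist": 0},
  {"tx": -0.4,"ty": 0.2,"tz": -0.4,"twist": 0},
  {"tx": -0.4,"ty": 0.2,"tz": -0.4,"twist": 0},
  {"tx": -0.4,"ty": 0.2,"tz": -0.4,"twist": 0},
  {"tx": -0.4,"ty": 0.2,"tz": -0.4,"twist": 0},
  {"tx": -0.4,"ty": 0.2,"tz": -0.4,"twist": 0},
  {"tx": -0.4,"ty": 0.2,"tz": -0.4,"twist": 0},
])

```text
t: 6.02
eef_pos: [0.8516, -0.0558, 0.3985]
ee_rot: [-3.12, -0.071, -0.464]
force: [0.6, -0.5, 0.3]
width: 0.0878
gripper_force: 0.0
```

```bash
python3 - <<'E'
from h import *
from scipy.spatial.transform import Rotation as R
s=get_state();print(s["t"],s["q"],s["eef_pos"],s["ee_rot"]);print(R.from_euler("xyz",s["ee_rot"]).as_matrix())
E
```

```text
6.0167 [ 0.17342857  0.62213855  0.84814945  0.02578149 -1.7267769   0.93855727] [ 0.85159247 -0.05578371  0.39845289] [-3.12042354 -0.0713955  -0.46446406]
[[ 0.89178407 -0.44649332  0.07324534]
 [-0.44680254 -0.89453783 -0.01302176]
 [ 0.07133486 -0.02111361 -0.99722894]]
```

The arm trades a little orientation at its reach limit, and the lean carries over into the next call. I can build up the required lean with documented motions, so I'll continue pushing outward and up at the boundary.

arm_command([
  {"tx": 0.67,"ty": -0.46,"tz": -0.6,"twist": 0},
  {"tx": 0.67,"ty": -0.46,"tz": -0.6,"twist": 0},
  {"tx": 0.67,"ty": -0.46,"tz": -0.6,"twist": 0},
  {"tx": 0.67,"ty": -0.46,"tz": -0.6,"twist": 0},
  {"tx": 0.67,"ty": -0.46,"tz": -0.6,"twist": 0},
  {"tx": 0.67,"ty": -0.46,"tz": -0.6,"twist": 0},
  {"tx": 0.67,"ty": -0.46,"tz": -0.6,"twist": 0},
  {"tx": 0.67,"ty": -0.46,"tz": -0.6,"twist": 0},
])

```text
t: 6.68
eef_pos: [0.8976, -0.0275, 0.4513]
ee_rot: [-3.106, -0.112, -0.466]
force: [0.3, -0.8, 0.8]
width: 0.0879
gripper_force: 0.0
```

arm_command([
  {"tx": 0.67,"ty": -0.46,"tz": -0.6,"twist": 0},
  {"tx": 0.67,"ty": -0.46,"tz": -0.6,"twist": 0},
  {"tx": 0.67,"ty": -0.46,"tz": -0.6,"twist": 0},
  {"tx": 0.67,"ty": -0.46,"tz": -0.6,"twist": 0},
  {"tx": 0.67,"ty": -0.46,"tz": -0.6,"twist": 0},
  {"tx": 0.67,"ty": -0.46,"tz": -0.6,"twist": 0},
  {"tx": 0.67,"ty": -0.46,"tz": -0.6,"twist": 0},
  {"tx": 0.67,"ty": -0.46,"tz": -0.6,"twist": 0},
])

```text
t: 7.35
eef_pos: [0.9005, -0.0033, 0.4682]
ee_rot: [-3.095, -0.145, -0.467]
force: [0.4, 0.5, 0.5]
width: 0.0878
gripper_force: 0.0
```

```bash
cat > st.py <<'E'
from h import *
from scipy.spatial.transform import Rotation as R
np.set_printoptions(precision=4,suppress=True)
s=get_state();print(s["t"],np.array(s["q"]),s["eef_pos"],s["ee_rot"],"w",s["width"],"f",s["force"]);m=R.from_euler("xyz",s["ee_rot"]).as_matrix();print(m)
print("lean",np.degrees(np.arccos(-m[2,2])),"az",np.degrees(np.arctan2(m[1,2],m[0,2])))
E
python3 st.py
```

```text
7.35 [ 0.237   0.7613  1.2505  0.0618 -1.9188  0.8954] [ 0.9005 -0.0033  0.4682] [-3.0953 -0.1449 -0.467 ] w 0.08784875081248614 f [0.3722 0.5156 0.5263]
[[ 0.8836 -0.4437  0.1496]
 [-0.4455 -0.895  -0.0236]
 [ 0.1444 -0.0458 -0.9885]]
lean 8.711015073709031 az -8.968081333351225
```

arm_command([
  {"tx": 1,"ty": -0.85,"tz": -1,"twist": 0},
  {"tx": 1,"ty": -0.85,"tz": -1,"twist": 0},
  {"tx": 1,"ty": -0.85,"tz": -1,"twist": 0},
  {"tx": 1,"ty": -0.85,"tz": -1,"twist": 0},
  {"tx": 1,"ty": -0.85,"tz": -1,"twist": 0},
  {"tx": 1,"ty": -0.85,"tz": -1,"twist": 0},
  {"tx": 1,"ty": -0.85,"tz": -1,"twist": 0},
  {"tx": 1,"ty": -0.85,"tz": -1,"twist": 0},
])

```text
t: 8.02
eef_pos: [0.8946, 0.0396, 0.496]
ee_rot: [-3.08, -0.181, -0.469]
force: [0.6, 0.8, 0.7]
width: 0.0879
gripper_force: 0.0
```

```bash
python3 st.py
```

```text
8.0167 [ 0.296   0.735   1.2505  0.0851 -1.912   0.8471] [0.8946 0.0396 0.496 ] [-3.0805 -0.1806 -0.4688] w 0.08785678824581294 f [0.5539 0.7741 0.6685]
[[ 0.8776 -0.4412  0.1876]
 [-0.4445 -0.8954 -0.0265]
 [ 0.1796 -0.0601 -0.9819]]
lean 10.919253170237011 az -8.043724608354342
```

arm_command([
  {"tx": 1,"ty": -0.75,"tz": -0.7,"twist": 0},
  {"tx": 1,"ty": -0.75,"tz": -0.7,"twist": 0},
  {"tx": 1,"ty": -0.75,"tz": -0.7,"twist": 0},
  {"tx": 1,"ty": -0.75,"tz": -0.7,"twist": 0},
  {"tx": 1,"ty": -0.75,"tz": -0.7,"twist": 0},
  {"tx": 1,"ty": -0.75,"tz": -0.7,"twist": 0},
  {"tx": 1,"ty": -0.75,"tz": -0.7,"twist": 0},
  {"tx": 1,"ty": -0.75,"tz": -0.7,"twist": 0},
])

```text
t: 8.68
eef_pos: [0.9068, 0.0656, 0.5015]
ee_rot: [-3.064, -0.217, -0.472]
force: [0.0, -0.4, -0.2]
width: 0.0878
gripper_force: 0.0
```

arm_command([
  {"tx": 1,"ty": -0.75,"tz": -0.7,"twist": 0},
  {"tx": 1,"ty": -0.75,"tz": -0.7,"twist": 0},
  {"tx": 1,"ty": -0.75,"tz": -0.7,"twist": 0},
  {"tx": 1,"ty": -0.75,"tz": -0.7,"twist": 0},
  {"tx": 1,"ty": -0.75,"tz": -0.7,"twist": 0},
  {"tx": 1,"ty": -0.75,"tz": -0.7,"twist": 0},
  {"tx": 1,"ty": -0.75,"tz": -0.7,"twist": 0},
  {"tx": 1,"ty": -0.75,"tz": -0.7,"twist": 0},
])

```text
t: 9.35
eef_pos: [0.9141, 0.088, 0.5131]
ee_rot: [-3.047, -0.253, -0.475]
force: [0.5, -0.2, -0.2]
width: 0.0876
gripper_force: 0.0
```

arm_command([
  {"tx": 1,"ty": -0.75,"tz": -0.6,"twist": 0},
  {"tx": 1,"ty": -0.75,"tz": -0.6,"twist": 0},
  {"tx": 1,"ty": -0.75,"tz": -0.6,"twist": 0},
  {"tx": 1,"ty": -0.75,"tz": -0.6,"twist": 0},
  {"tx": 1,"ty": -0.75,"tz": -0.6,"twist": 0},
  {"tx": 1,"ty": -0.75,"tz": -0.6,"twist": 0},
  {"tx": 1,"ty": -0.75,"tz": -0.6,"twist": 0},
  {"tx": 1,"ty": -0.75,"tz": -0.6,"twist": 0},
])

```text
t: 10.02
eef_pos: [0.9259, 0.1076, 0.52]
ee_rot: [-3.028, -0.289, -0.479]
force: [-1.0, -0.4, -0.2]
width: 0.0875
gripper_force: 0.0
```

arm_command([
  {"tx": 1,"ty": -0.75,"tz": -0.5,"twist": 0},
  {"tx": 1,"ty": -0.75,"tz": -0.5,"twist": 0},
  {"tx": 1,"ty": -0.75,"tz": -0.5,"twist": 0},
  {"tx": 1,"ty": -0.75,"tz": -0.5,"twist": 0},
  {"tx": 1,"ty": -0.75,"tz": -0.5,"twist": 0},
  {"tx": 1,"ty": -0.75,"tz": -0.5,"twist": 0},
  {"tx": 1,"ty": -0.75,"tz": -0.5,"twist": 0},
  {"tx": 1,"ty": -0.75,"tz": -0.5,"twist": 0},
])

```text
t: 10.68
eef_pos: [0.9417, 0.1247, 0.5231]
ee_rot: [-3.007, -0.325, -0.483]
force: [-0.1, -1.3, 0.4]
width: 0.0874
gripper_force: 0.0
```

```bash
python3 st.py
```

```text
10.6833 [ 0.4015  0.739   1.2506  0.1643 -1.7664  0.7656] [0.9417 0.1247 0.5231] [-3.0073 -0.3254 -0.4835] w 0.08739919971879836 f [-0.0954 -1.2848  0.3835]
[[ 0.8389 -0.4228  0.3428]
 [-0.4405 -0.8973 -0.0287]
 [ 0.3197 -0.1269 -0.939 ]]
lean 20.11954584430051 az -4.790700978660232
```

arm_command([
  {"tx": 1,"ty": -0.9,"tz": -0.4,"twist": 0},
  {"tx": 1,"ty": -0.9,"tz": -0.4,"twist": 0},
  {"tx": 1,"ty": -0.9,"tz": -0.4,"twist": 0},
  {"tx": 1,"ty": -0.9,"tz": -0.4,"twist": 0},
  {"tx": 1,"ty": -0.9,"tz": -0.4,"twist": 0},
  {"tx": 1,"ty": -0.9,"tz": -0.4,"twist": 0},
  {"tx": 1,"ty": -0.9,"tz": -0.4,"twist": 0},
  {"tx": 1,"ty": -0.9,"tz": -0.4,"twist": 0},
])

```text
t: 11.35
eef_pos: [0.9616, 0.1575, 0.5185]
ee_rot: [-2.985, -0.362, -0.489]
force: [0.9, -0.1, -1.2]
width: 0.0877
gripper_force: 0.0
```

arm_command([
  {"tx": 1,"ty": -0.9,"tz": -0.4,"twist": 0},
  {"tx": 1,"ty": -0.9,"tz": -0.4,"twist": 0},
  {"tx": 1,"ty": -0.9,"tz": -0.4,"twist": 0},
  {"tx": 1,"ty": -0.9,"tz": -0.4,"twist": 0},
  {"tx": 1,"ty": -0.9,"tz": -0.4,"twist": 0},
  {"tx": 1,"ty": -0.9,"tz": -0.4,"twist": 0},
  {"tx": 1,"ty": -0.9,"tz": -0.4,"twist": 0},
  {"tx": 1,"ty": -0.9,"tz": -0.4,"twist": 0},
])

```text
t: 12.02
eef_pos: [0.9749, 0.1847, 0.5224]
ee_rot: [-2.961, -0.398, -0.496]
force: [0.4, -0.4, -0.4]
width: 0.0877
gripper_force: 0.0
```

arm_command([
  {"tx": 1,"ty": -0.9,"tz": -0.3,"twist": 0},
  {"tx": 1,"ty": -0.9,"tz": -0.3,"twist": 0},
  {"tx": 1,"ty": -0.9,"tz": -0.3,"twist": 0},
  {"tx": 1,"ty": -0.9,"tz": -0.3,"twist": 0},
  {"tx": 1,"ty": -0.9,"tz": -0.3,"twist": 0},
  {"tx": 1,"ty": -0.9,"tz": -0.3,"twist": 0},
  {"tx": 1,"ty": -0.9,"tz": -0.3,"twist": 0},
  {"tx": 1,"ty": -0.9,"tz": -0.3,"twist": 0},
])

```text
t: 12.68
eef_pos: [0.9918, 0.2085, 0.5226]
ee_rot: [-2.935, -0.434, -0.504]
force: [-0.7, 0.0, -0.2]
width: 0.0878
gripper_force: 0.0
```

arm_command([
  {"tx": 1,"ty": -0.9,"tz": -0.2,"twist": 0},
  {"tx": 1,"ty": -0.9,"tz": -0.2,"twist": 0},
  {"tx": 1,"ty": -0.9,"tz": -0.2,"twist": 0},
  {"tx": 1,"ty": -0.9,"tz": -0.2,"twist": 0},
  {"tx": 1,"ty": -0.9,"tz": -0.2,"twist": 0},
  {"tx": 1,"ty": -0.9,"tz": -0.2,"twist": 0},
  {"tx": 1,"ty": -0.9,"tz": -0.2,"twist": 0},
  {"tx": 1,"ty": -0.9,"tz": -0.2,"twist": 0},
])

```text
t: 13.35
eef_pos: [1.0117, 0.229, 0.5203]
ee_rot: [-2.907, -0.47, -0.513]
force: [-0.0, -0.5, 0.1]
width: 0.088
gripper_force: 0.0
```

```bash
python3 st.py
```

```text
13.35 [ 0.502   0.7965  1.2506  0.2545 -1.5647  0.671 ] [1.0117 0.229  0.5203] [-2.9071 -0.4704 -0.5126] w 0.08796314948784612 f [-0.0098 -0.4696  0.065 ]
[[ 0.7768 -0.3853  0.4981]
 [-0.4372 -0.8993 -0.0137]
 [ 0.4532 -0.2071 -0.867 ]]
lean 29.886677850019023 az -1.5787429183229293
```

arm_command([
  {"tx": 1,"ty": -0.9,"tz": -0.2,"twist": 0},
  {"tx": 1,"ty": -0.9,"tz": -0.2,"twist": 0},
  {"tx": 1,"ty": -0.9,"tz": -0.2,"twist": 0},
  {"tx": 1,"ty": -0.9,"tz": -0.2,"twist": 0},
  {"tx": 1,"ty": -0.9,"tz": -0.2,"twist": 0},
  {"tx": 1,"ty": -0.9,"tz": -0.2,"twist": 0},
  {"tx": 1,"ty": -0.9,"tz": -0.2,"twist": 0},
  {"tx": 1,"ty": -0.9,"tz": -0.2,"twist": 0},
])

```text
t: 14.02
eef_pos: [1.0251, 0.2467, 0.5267]
ee_rot: [-2.878, -0.506, -0.523]
force: [0.3, -0.8, -0.4]
width: 0.0878
gripper_force: 0.0
```

arm_command([
  {"tx": 1,"ty": -0.9,"tz": -0.1,"twist": 0},
  {"tx": 1,"ty": -0.9,"tz": -0.1,"twist": 0},
  {"tx": 1,"ty": -0.9,"tz": -0.1,"twist": 0},
  {"tx": 1,"ty": -0.9,"tz": -0.1,"twist": 0},
  {"tx": 1,"ty": -0.9,"tz": -0.1,"twist": 0},
  {"tx": 1,"ty": -0.9,"tz": -0.1,"twist": 0},
  {"tx": 1,"ty": -0.9,"tz": -0.1,"twist": 0},
  {"tx": 1,"ty": -0.9,"tz": -0.1,"twist": 0},
])

```text
t: 14.68
eef_pos: [1.0422, 0.2622, 0.5293]
ee_rot: [-2.847, -0.541, -0.534]
force: [0.5, -1.0, 0.0]
width: 0.0878
gripper_force: 0.0
```

arm_command([
  {"tx": 1,"ty": -0.9,"tz": 0,"twist": 0},
  {"tx": 1,"ty": -0.9,"tz": 0,"twist": 0},
  {"tx": 1,"ty": -0.9,"tz": 0,"twist": 0},
  {"tx": 1,"ty": -0.9,"tz": 0,"twist": 0},
  {"tx": 1,"ty": -0.9,"tz": 0,"twist": 0},
  {"tx": 1,"ty": -0.9,"tz": 0,"twist": 0},
  {"tx": 1,"ty": -0.9,"tz": 0,"twist": 0},
  {"tx": 1,"ty": -0.9,"tz": 0,"twist": 0},
])

```text
t: 15.35
eef_pos: [1.0622, 0.2758, 0.5289]
ee_rot: [-2.815, -0.576, -0.548]
force: [-0.3, -0.5, -0.3]
width: 0.0875
gripper_force: 0.0
```

arm_command([
  {"tx": 1,"ty": -0.9,"tz": 0,"twist": 0},
  {"tx": 1,"ty": -0.9,"tz": 0,"twist": 0},
  {"tx": 1,"ty": -0.9,"tz": 0,"twist": 0},
  {"tx": 1,"ty": -0.9,"tz": 0,"twist": 0},
  {"tx": 1,"ty": -0.9,"tz": 0,"twist": 0},
  {"tx": 1,"ty": -0.9,"tz": 0,"twist": 0},
  {"tx": 1,"ty": -0.9,"tz": 0,"twist": 0},
  {"tx": 1,"ty": -0.9,"tz": 0,"twist": 0},
])

```text
t: 16.02
eef_pos: [1.0754, 0.2877, 0.5375]
ee_rot: [-2.781, -0.61, -0.562]
force: [-0.6, -0.6, 0.3]
width: 0.0874
gripper_force: 0.0
```

```bash
python3 st.py; python3 - <<'E'
from h import *
# bar line: brass/red blobs in both stored pictures + lamp line in top
np.set_printoptions(precision=4,suppress=True)
ims={"scene":cv2.imread("pics/s0.png"),"top":cv2.imread("pics/t0.png")}
roi={"scene":(395,160,460,195),"top":(165,185,250,220)}
out={}
for c,im in ims.items():
    h=cv2.cvtColor(im,cv2.COLOR_BGR2HSV);x0,y0,x1,y1=roi[c]
    br=cv2.inRange(h,(12,90,50),(28,255,255));rd=cv2.inRange(h,(0,150,80),(6,255,255))|cv2.inRange(h,(174,150,80),(180,255,255))
    for n,m in(("brass",br),("red",rd)):
        M=np.zeros_like(m);M[y0:y1,x0:x1]=m[y0:y1,x0:x1]
        k,l,st,ce=cv2.connectedComponentsWithStats(M)
        for i in range(1,k):
            if st[i,4]>40:
                print(c,n,ce[i],st[i]);out.setdefault((c,n),[]).append(ce[i])
for n in("red","brass"):
    A=sorted(out[("scene",n)],key=lambda p:p[0]);B=sorted(out[("top",n)],key=lambda p:-p[0])
    for p,q in zip(A,B): print(n,tri([ray("scene",p),ray("top",q)]),atz("top",q,.16))
for uv in((245,200),(128,188),(243,181)):print(atz("top",uv,.16 if uv[0]==245 else .28))
E
```

```text
16.0167 [ 0.5429  0.8394  1.2506  0.3337 -1.3663  0.6167] [1.0754 0.2877 0.5375] [-2.781  -0.6102 -0.5624] w 0.0873547802146066 f [-0.6471 -0.6285  0.318 ]
[[ 0.6933 -0.3279  0.6417]
 [-0.437  -0.8994  0.0126]
 [ 0.573  -0.2892 -0.7668]]
lean 39.92874162606329 az 1.1260233367640016
scene brass [446.9824 174.978 ] [439 166  16  19 227]
scene brass [426.3156 177.5205] [418 168  17  20 244]
scene red [410.516 179.588] [401 170  26  20 250]
top brass [207.4864 202.3035] [201 192  16  21 257]
top brass [182.1511 204.723 ] [175 194  18  22 278]
top red [230.8591 199.8   ] [225 189  12  22 220]
red (array([0.5853, 0.1821, 0.1581]), [np.float64(0.005397213244750062), np.float64(0.005397213244750142)]) [0.5838 0.1763 0.16  ]
brass (array([0.5808, 0.2251, 0.1567]), [np.float64(0.0012442508120292033), np.float64(0.0012442508120291608)]) [0.58   0.2229 0.16  ]
brass (array([0.5773, 0.2757, 0.1563]), [np.float64(0.0011625258424787948), np.float64(0.0011625258424786513)]) [0.5766 0.2733 0.16  ]
[0.5826 0.148  0.16  ]
[0.5921 0.3241 0.28  ]
[0.5989 0.1293 0.28  ]
```

arm_command([
  {"tx": -0.6,"ty": 0.53,"tz": -0.49,"twist": -0.157},
  {"tx": -0.6,"ty": 0.53,"tz": -0.49,"twist": -0.157},
  {"tx": -0.6,"ty": 0.53,"tz": -0.49,"twist": -0.157},
  {"tx": -0.6,"ty": 0.53,"tz": -0.49,"twist": -0.157},
  {"tx": -0.6,"ty": 0.53,"tz": -0.49,"twist": -0.157},
  {"tx": -0.6,"ty": 0.53,"tz": -0.49,"twist": -0.157},
  {"tx": -0.6,"ty": 0.53,"tz": -0.49,"twist": -0.157},
  {"tx": -0.6,"ty": 0.53,"tz": -0.49,"twist": -0.157},
])

```text
t: 16.68
eef_pos: [0.8421, 0.229, 0.5055]
ee_rot: [3.118, -0.693, 0.055]
force: [1.6, 0.3, 1.3]
width: 0.0875
gripper_force: 0.0
```

arm_command([
  {"tx": -0.77,"ty": 0.175,"tz": -0.49,"twist": 0},
  {"tx": -0.77,"ty": 0.175,"tz": -0.49,"twist": 0},
  {"tx": -0.77,"ty": 0.175,"tz": -0.49,"twist": 0},
  {"tx": -0.77,"ty": 0.175,"tz": -0.49,"twist": 0},
  {"tx": -0.77,"ty": 0.175,"tz": -0.49,"twist": 0},
  {"tx": -0.77,"ty": 0.175,"tz": -0.49,"twist": 0},
  {"tx": -0.77,"ty": 0.175,"tz": -0.49,"twist": 0},
  {"tx": -0.77,"ty": 0.175,"tz": -0.49,"twist": 0},
])

```text
t: 17.35
eef_pos: [0.624, 0.1791, 0.4801]
ee_rot: [3.123, -0.699, 0.053]
force: [-0.4, 0.2, 0.4]
width: 0.0878
gripper_force: 0.0
```

arm_command([
  {"tx": -0.77,"ty": 0.175,"tz": -0.49,"twist": 0},
  {"tx": -0.77,"ty": 0.175,"tz": -0.49,"twist": 0},
  {"tx": -0.77,"ty": 0.175,"tz": -0.49,"twist": 0},
  {"tx": -0.77,"ty": 0.175,"tz": -0.49,"twist": 0},
  {"tx": -0.77,"ty": 0.175,"tz": -0.49,"twist": 0},
  {"tx": -0.77,"ty": 0.175,"tz": -0.49,"twist": 0},
  {"tx": -0.77,"ty": 0.175,"tz": -0.49,"twist": 0},
  {"tx": -0.77,"ty": 0.175,"tz": -0.49,"twist": 0},
])

```text
t: 18.02
eef_pos: [0.3994, 0.1278, 0.4498]
ee_rot: [3.124, -0.697, 0.057]
force: [-0.7, 1.1, -0.7]
width: 0.0877
gripper_force: 0.0
```

```bash
python3 st.py; python3 - <<'E'
from h import *
c=calibration("wrist");np.save("wc1.npy",np.array(c["extrinsics"]))
save(grab_frame("wrist"),"w1")
for p in((.583,.177,.156),(.580,.223,.156),(.5773,.273,.156),(.5826,.148,.16)):print(proj("wrist",p,c))
print(c["camera_matrix"],c["k1"])
E
```

```text
18.0167 [ 1.599  -0.6376 -0.744   0.6999 -1.488  -0.0464] [0.3994 0.1278 0.4498] [ 3.1244 -0.6968  0.057 ] w 0.0877326900259737 f [-0.7469  1.0697 -0.6626]
[[ 0.7656  0.0459  0.6416]
 [ 0.0437 -0.9989  0.0194]
 [ 0.6418  0.0132 -0.7668]]
lean 39.93662153380919 az 1.7278169980184692
[291.53037844 176.63550915]
[262.09486755 176.98612392]
[230.15017315 177.060308  ]
[309.94318669 176.6179891 ]
[[342.64484066   0.         320.25308532]
 [  0.         342.64484066 201.07911988]
 [  0.           0.           1.        ]] -0.03683318047208482
```

View pics/w1.png

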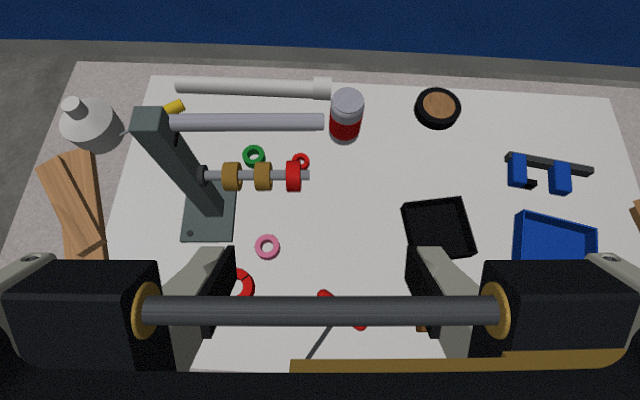

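The wrist picture shows the bar level across the frame. The parts are at: collar (293,176), ring A (262,177), ring B (232,177), tip (309,175), and all match the predictions within 2 px. The tool y axis is along the bar. I'll triangulate the tip and work out the approach.

```bash
python3 - <<'E'
from h import *
np.set_printoptions(precision=4,suppress=True)
c=calibration("wrist");w=cv2.imread("pics/w1.png");h=cv2.cvtColor(w,cv2.COLOR_BGR2HSV)
br=cv2.inRange(h,(12,90,50),(28,255,255));rd=cv2.inRange(h,(0,150,80),(6,255,255))|cv2.inRange(h,(174,150,80),(180,255,255))
for n,m in(("brass",br),("red",rd)):
    M=np.zeros_like(m);M[155:200,210:305]=m[155:200,210:305]
    k,l,st,ce=cv2.connectedComponentsWithStats(M)
    for i in range(1,k):
        if st[i,4]>60: print(n,ce[i],st[i])
# bar rows: profile in columns between collar and A
for col in(246,277,305): print(col,w[160:192,col].mean(1).astype(int))
r=[ray("top",(244.3,199.3)),ray("scene",(396.9,179.5)),ray("wrist",(309,175),c)]
print(tri(r),tri(r[:2]),tri([r[0],r[2]]))
print("A",tri([ray("scene",(426.3,177.5)),ray("top",(207.5,202.3)),ray("wrist",(262.5,176.5),c)]))
E
```

```text
brass [230.3367 176.0585] [221 162  21  29 496]
brass [262.1162 175.7303] [254 162  18  28 456]
red [293.6167 172.7792] [286 155  19  36 480]
246 [ 75  68  52  24  20 108 183 183 182 168 125 123 125 122 123 120 120 110
  93  77 130 183 176 182 180 181 178 180 180 177 176 178]
277 [180 178 180 180 180 181 181 176 183 166 126 125 120 124 121 119 116 107
  95  78 136 184 184 181 178 180 182 176 180 180 183 182]
305 [ 80  61  51  79  79  81  70  39  30  53 101 124 117 122 120 117 114 108
  92  91 148 183 178 180 178 182 180 180 178 180 180 177]
(array([0.5849, 0.1516, 0.1619]), [np.float64(0.0027234891858418254), np.float64(0.004054063223359307), np.float64(0.0014400393023231766)]) (array([0.5846, 0.1525, 0.1613]), [np.float64(0.0033584991811206723), np.float64(0.003358499181120649)]) (array([0.5839, 0.1494, 0.1634]), [np.float64(0.0007246534307646577), np.float64(0.0007246534307646986)])
A (array([0.5809, 0.2242, 0.157 ]), [np.float64(0.0018880941932813828), np.float64(0.0007147443960037758), np.float64(0.001319356043069311)])
```

arm_command([
  {"tx": -0.17,"ty": -0.17,"tz": 0.1,"twist": 0},
  {"tx": -0.17,"ty": -0.17,"tz": 0.3,"twist": 0},
  {"tx": -0.17,"ty": -0.17,"tz": 0.5,"twist": 0},
  {"tx": -0.17,"ty": -0.17,"tz": 0.65,"twist": 0},
  {"tx": -0.17,"ty": -0.17,"tz": 0.8,"twist": 0},
  {"tx": -0.17,"ty": -0.17,"tz": 0.98,"twist": 0},
  {"tx": -0.17,"ty": -0.17,"tz": 0.98,"twist": 0},
  {"tx": -0.17,"ty": -0.17,"tz": 0.98,"twist": 0},
], claw=0.36, grip_force=30)

```text
t: 18.73
eef_pos: [0.5364, 0.1743, 0.2494]
ee_rot: [3.11, -0.66, 0.049]
force: [0.4, -0.7, 0.3]
width: 0.0399
gripper_force: 0.0
```

```bash
python3 st.py; python3 - <<'E'
from h import *
c=calibration("wrist")
save(grab_frame("wrist"),"w2")
for p in((.584,.175,.156),(.585,.15,.16)):print(proj("wrist",p,c))
E
```

```text
18.7333 [ 0.7933 -0.1851 -1.0142  1.1117 -0.5112 -0.122 ] [0.5364 0.1743 0.2494] [ 3.1097 -0.6601  0.0492] w 0.03993222419081942 f [ 0.3679 -0.7141  0.3422]
[[ 0.789   0.0296  0.6137]
 [ 0.0389 -0.9992 -0.0017]
 [ 0.6132  0.0252 -0.7895]]
lean 37.85939168762062 az -0.1571394813862586
[317.83798005 214.36979875]
[346.80705689 212.91441246]
```

View pics/w2.png

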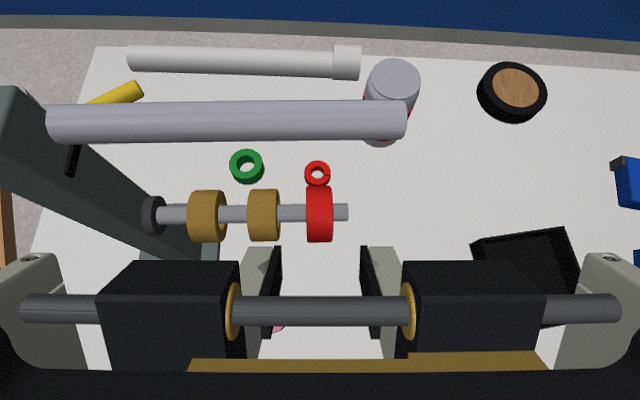

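The wrist picture shows the collar at (319,214) and ring A (263,214), with the fingers straddling the collar's column. Joint 3 is almost at its lower limit and the lean slipped to 38°. I'll fit the kinematics from the logged poses to see which leans are reachable here.

```bash
cat > kin.py <<'E'
import numpy as np
from scipy.spatial.transform import Rotation as R
from scipy.optimize import least_squares
D=[([1.3951,.3586,.0119,0,-1.2241,-.2881],[.30195,.60367,.20558],[-3.14158,0,-.46378]),
([.14537,.84951,1.24773,.0121,-1.93934,.9668],[.90908,-.06529,.37914],[-3.1339,-.03078,-.46327]),
([.1498,.93389,1.25084,.02499,-1.81588,.96416],[.97069,-.05719,.30773],[-3.12006,-.07266,-.46456]),
([.17343,.62214,.84815,.02578,-1.72678,.93856],[.85159,-.05578,.39845],[-3.12042,-.0714,-.46446]),
([.237,.7613,1.2505,.0618,-1.9188,.8954],[.9005,-.0033,.4682],[-3.0953,-.1449,-.467]),
([.502,.7965,1.2506,.2545,-1.5647,.671],[1.0117,.229,.5203],[-2.9071,-.4704,-.5126]),
([.5429,.8394,1.2506,.3337,-1.3663,.6167],[1.0754,.2877,.5375],[-2.781,-.6102,-.5624]),
([1.599,-.6376,-.744,.6999,-1.488,-.0464],[.3994,.1278,.4498],[3.1244,-.6968,.057]),
([.7933,-.1851,-1.0142,1.1117,-.5112,-.122],[.5364,.1743,.2494],[3.1097,-.6601,.0492])]
def fk(q,p,s4=1,s6=1):
    a,d,z,L1,L2,h,Lt,dt=p
    A=R.from_euler("z",q[0]);B=A*R.from_euler("y",q[1]);C=A*R.from_euler("y",q[1]-q[2])
    F=C*R.from_euler("x",s4*q[3]);G=F*R.from_euler("y",-q[4])
    pos=A.apply([a,d,z])+B.apply([0,0,L1])+C.apply([L2,0,h])+G.apply([Lt,0,0])+F.apply([0,dt,0])
    return pos,G*R.from_euler("y",np.pi/2)*R.from_euler("z",s6*q[5])
def fit():
    best=None
    for s4 in(1,-1):
        for s6 in(1,-1):
            f=lambda p:np.concatenate([fk(q,p,s4,s6)[0]-x for q,x,_ in D])
            r=least_squares(f,[0,-.19,.3,.3,.3,0,.25,0])
            if best is None or r.cost<best[0].cost: best=(r,s4,s6)
    return best
r,s4,_=fit();P=r.x
def rel(s6): return [ (fk(q,P,s4,s6)[1].inv()*R.from_euler("xyz",e)) for q,_,e in D]
s6=min((1,-1),key=lambda s:sum((a*rel(s)[0].inv()).magnitude() for a in rel(s)))
OFF=rel(s6)[0]
def FK(q):
    p,o=fk(q,P,s4,s6);return p,o*OFF
LO=np.array([-3.07,-1.43,-1.02,-3.03,-3.05,-3.03]);HI=np.array([3.07,2.12,1.25,1.67,0,3.03])
def IK(pos,rot,q0,n=1):
    f=lambda q:np.concatenate([(FK(q)[0]-pos)*10,(FK(q)[1]*rot.inv()).as_rotvec()])
    b=None;rng=np.random.default_rng(0)
    for k in range(n):
        s=np.clip(q0,LO+.01,HI-.01) if k==0 else rng.uniform(LO,HI)
        x=least_squares(f,s,bounds=(LO,HI))
        if b is None or x.cost<b.cost:b=x
    return b.x,b.cost
if __name__=="__main__":
    np.set_printoptions(precision=3,suppress=True)
    print("rms mm",1e3*np.sqrt(2*r.cost/27),P,s4,s6,[round((a*OFF.inv()).magnitude(),3) for a in rel(s6)])
    T=[("col",(.577,.175,.1685)),("B",(.572,.271,.1685)),("beyond",(.584,.06,.1685)),("tray",(.546,-.1,.03)),("bin",(.527,-.32,.03))]
    for lean in(40,50):
      for yaw0 in(0,180):
        for n,t in T:
            rot=R.from_euler("y",-np.radians(lean))*R.from_euler("xyz",[np.pi,0,np.radians(yaw0)]) if yaw0==0 else R.from_euler("y",-np.radians(lean))*R.from_euler("xyz",[np.pi,0,np.pi])
            q,c=IK(np.array(t),rot,D[-1][0],8);print(lean,yaw0,n,"%.5f"%c,q)
E
python3 kin.py
```

```text
rms mm 0.023520370431496043 [-0.    -0.     0.199  0.602  0.464 -0.     0.399 -0.192] -1 -1 [0.0, 0.0, 0.0, 0.0, 0.0, 0.0, 0.0, 0.0, 0.0]
40 0 col 0.00297 [-0.027 -0.024 -0.822 -3.03  -0.    -1.663]
40 0 B 0.00077 [ 0.668  0.067 -1.007  1.67  -0.416 -0.669]
40 0 beyond 0.01318 [ 0.366 -0.046 -1.02   1.126 -0.198  0.135]
40 0 tray 0.00005 [ 0.009  0.18  -0.685 -0.991 -0.     2.555]
40 0 bin 0.00020 [-0.613  0.299 -0.442 -1.01  -0.438  3.03 ]
40 180 col 0.00297 [-0.027 -0.024 -0.822 -3.03  -0.     1.479]
40 180 B 0.00077 [ 0.668  0.067 -1.007  1.67  -0.416  2.472]
40 180 beyond 0.01318 [ 0.366 -0.046 -1.02   1.126 -0.198 -3.006]
40 180 tray 0.00005 [ 0.009  0.18  -0.685 -0.991 -0.    -0.587]
40 180 bin 0.00000 [-0.644  0.305 -0.439 -1.061 -0.458 -0.036]
50 0 col 0.00000 [-0.044 -0.02  -0.864 -2.913 -0.149 -1.769]
50 0 B 0.00642 [ 0.122  0.032 -0.844 -3.03  -0.163 -1.76 ]
50 0 beyond 0.00484 [-0.061 -0.05  -0.664 -2.096 -0.    -2.579]
50 0 tray 0.00000 [-0.671  0.284 -0.754 -1.951 -0.539 -2.234]
50 0 bin 0.00000 [-0.903  0.375 -0.464 -1.444 -0.652 -2.616]
50 180 col 0.00000 [-0.044 -0.02  -0.864 -2.912 -0.149  1.372]
50 180 B 0.00642 [ 0.122  0.032 -0.844 -3.03  -0.163  1.381]
50 180 beyond 0.00484 [-0.061 -0.05  -0.664 -2.096 -0.     0.563]
50 180 tray 0.00000 [-0.671  0.284 -0.754 -1.951 -0.539  0.908]
50 180 bin 0.00000 [-0.903  0.375 -0.464 -1.444 -0.652  0.526]
```

```bash
cat > map.py <<'E'
from kin import *
np.set_printoptions(precision=2,suppress=True)
T=[("col",(.577,.175,.1685)),("B",(.572,.271,.1685)),("off",(.584,.06,.1685))]
for lean in(22,26,30,34,38):
  for az in(-30,-15,0,15,30):
    o=[]
    for n,t in T:
        a=np.radians(az);z=np.array([np.sin(np.radians(lean))*np.cos(a),np.sin(np.radians(lean))*np.sin(a),-np.cos(np.radians(lean))])
        y=np.array([.05,-1,0.]);y-=z*(y@z);y/=np.linalg.norm(y);rot=R.from_matrix(np.c_[np.cross(y,z),y,z])
        b=min((IK(np.array(t),rot,s) for s in([.7,-.1,-.9,1,-.5,0],[.7,-.1,-.9,0,-.8,.5])),key=lambda v:v[1])
        o.append("%s %.4f %s"%(n,b[1],b[0]))
    print(lean,az,*o,sep=" | ")
E
python3 map.py
```

```text
22 | -30 | col 0.0000 [ 0.83  0.14 -0.64  0.55 -0.78  0.36] | B 0.0000 [ 0.96  0.22 -0.53  0.52 -0.86  0.27] | off 0.0000 [ 0.64  0.08 -0.72  0.57 -0.7   0.52]
22 | -15 | col 0.0000 [ 0.8   0.09 -0.7   0.56 -0.66  0.37] | B 0.0000 [ 0.94  0.17 -0.61  0.55 -0.73  0.25] | off 0.0000 [ 0.6   0.04 -0.75  0.54 -0.59  0.58]
22 | 0 | col 0.0000 [ 0.76  0.06 -0.72  0.51 -0.56  0.46] | B 0.0000 [ 0.9   0.13 -0.66  0.54 -0.61  0.3 ] | off 0.0000 [ 0.55  0.02 -0.73  0.4  -0.52  0.74]
22 | 15 | col 0.0000 [ 0.72  0.05 -0.68  0.34 -0.52  0.65] | B 0.0000 [ 0.86  0.1  -0.65  0.43 -0.54  0.43] | off 0.0000 [ 0.49  0.02 -0.65  0.17 -0.53  1.01]
22 | 30 | col 0.0000 [ 0.65  0.06 -0.58  0.09 -0.56  0.93] | B 0.0000 [ 0.82  0.1  -0.58  0.21 -0.53  0.67] | off 0.0000 [ 0.4   0.05 -0.52 -0.08 -0.62  1.3 ]
26 | -30 | col 0.0000 [ 0.86  0.13 -0.71  0.68 -0.75  0.21] | B 0.0000 [ 0.99  0.22 -0.6   0.63 -0.84  0.13] | off 0.0000 [ 0.65  0.06 -0.81  0.73 -0.65  0.34]
26 | -15 | col 0.0000 [ 0.8   0.07 -0.8   0.75 -0.6   0.18] | B 0.0000 [ 0.95  0.15 -0.7   0.71 -0.68  0.08] | off 0.0000 [ 0.58  0.01 -0.87  0.
[... 2179 characters left out ...]
 -0.85 -0.28] | off 0.0000 [ 0.57  0.04 -1.02  1.31 -0.6  -0.22]
38 | -15 | col 0.0001 [ 0.68  0.05 -1.02  1.42 -0.53 -0.41] | B 0.0000 [ 0.91  0.14 -0.92  1.26 -0.64 -0.45] | off 0.0045 [ 0.48 -0.01 -1.02  1.27 -0.43 -0.09]
38 | 0 | col 0.0041 [ 0.56  0.   -1.02  1.4  -0.33 -0.27] | B 0.0001 [ 0.65  0.06 -1.01  1.67 -0.38 -0.61] | off 0.0082 [ 0.37 -0.05 -1.02  1.13 -0.2   0.17]
38 | 15 | col 0.0065 [ 0.46 -0.02 -1.02  1.24 -0.09 -0.  ] | B 0.0037 [ 0.52  0.03 -1.    1.67 -0.17 -0.48] | off 0.0025 [ 0.34 -0.06 -1.01  0.76 -0.    0.58]
38 | 30 | col 0.0006 [ 0.57 -0.03 -0.95  0.53 -0.    0.62] | B 0.0044 [ 0.62  0.02 -0.96  0.98 -0.01  0.14] | off 0.0000 [ 0.33 -0.02 -0.62 -0.37 -0.34  1.69]
```

The fitted model matches to 0.02 mm. It shows that a lean of about 28° with azimuth 0 is reachable along the whole bar, and it still leaves about 20 mm to the lamp. I'll move off to free space beside the bar end and ease the lean down to that.

arm_command([
  {"tx": 0,"ty": 0.62,"tz": 0,"twist": 0},
  {"tx": 0,"ty": 0.62,"tz": 0,"twist": 0},
  {"tx": 0,"ty": 0.62,"tz": 0,"twist": 0},
  {"tx": 0,"ty": 0.62,"tz": 0,"twist": 0},
  {"tx": 0,"ty": 0.62,"tz": 0,"twist": 0},
  {"tx": 0,"ty": 0.62,"tz": 0,"twist": 0},
  {"tx": 0,"ty": 0.62,"tz": 0,"twist": 0},
  {"tx": 0,"ty": 0.62,"tz": 0,"twist": 0},
])

```text
t: 19.45
eef_pos: [0.5411, 0.0214, 0.2633]
ee_rot: [3.115, -0.657, 0.052]
force: [0.2, 0.0, 0.4]
width: 0.0317
gripper_force: 0.0
```

arm_command([
  {"tx": -0.2,"ty": 0,"tz": 0.25,"twist": 0},
  {"tx": -0.2,"ty": 0,"tz": 0.25,"twist": 0},
  {"tx": -0.2,"ty": 0,"tz": 0.25,"twist": 0},
  {"tx": -0.2,"ty": 0,"tz": 0.25,"twist": 0},
  {"tx": -0.2,"ty": 0,"tz": 0.25,"twist": 0},
  {"tx": -0.2,"ty": 0,"tz": 0.25,"twist": 0},
  {"tx": -0.2,"ty": 0,"tz": 0.25,"twist": 0},
  {"tx": -0.2,"ty": 0,"tz": 0.25,"twist": 0},
])

```text
t: 20.12
eef_pos: [0.554, 0.0143, 0.22]
ee_rot: [3.135, -0.601, 0.052]
force: [-0.2, 0.3, 0.2]
width: 0.0319
gripper_force: 0.0
```

```bash
python3 st.py
```

```text
20.1167 [ 0.4118 -0.1994 -1.0159  0.8485 -0.277   0.44  ] [0.554  0.0143 0.22  ] [ 3.1353 -0.6009  0.0516] w 0.03188777336321819 f [-0.1596  0.311   0.2029]
[[ 0.8237  0.048   0.5649]
 [ 0.0425 -0.9988  0.0229]
 [ 0.5654  0.0052 -0.8248]]
lean 34.43070549009473 az 2.3184056888278364
```

arm_command([
  {"tx": -0.2,"ty": 0,"tz": 0.25,"twist": 0},
  {"tx": -0.2,"ty": 0,"tz": 0.25,"twist": 0},
  {"tx": -0.2,"ty": 0,"tz": 0.25,"twist": 0},
  {"tx": -0.2,"ty": 0,"tz": 0.25,"twist": 0},
  {"tx": -0.2,"ty": 0,"tz": 0.25,"twist": 0},
  {"tx": -0.2,"ty": 0,"tz": 0.25,"twist": 0},
  {"tx": -0.2,"ty": 0,"tz": 0.25,"twist": 0},
  {"tx": -0.2,"ty": 0,"tz": 0.25,"twist": 0},
])

```text
t: 20.78
eef_pos: [0.5612, 0.0051, 0.1737]
ee_rot: [-3.123, -0.544, 0.052]
force: [-0.3, 0.0, 1.4]
width: 0.0315
gripper_force: 0.0
```

arm_command([
  {"tx": -0.2,"ty": 0,"tz": 0.25,"twist": 0},
  {"tx": -0.2,"ty": 0,"tz": 0.25,"twist": 0},
  {"tx": -0.2,"ty": 0,"tz": 0.25,"twist": 0},
  {"tx": -0.2,"ty": 0,"tz": 0.25,"twist": 0},
  {"tx": -0.2,"ty": 0,"tz": 0.25,"twist": 0},
  {"tx": -0.2,"ty": 0,"tz": 0.25,"twist": 0},
  {"tx": -0.2,"ty": 0,"tz": 0.25,"twist": 0},
  {"tx": -0.2,"ty": 0,"tz": 0.25,"twist": 0},
])

```text
t: 21.45
eef_pos: [0.5601, -0.0058, 0.1239]
ee_rot: [-3.089, -0.49, 0.054]
force: [0.7, 0.2, -0.2]
width: 0.0317
gripper_force: 0.0
```

```bash
python3 st.py
```

```text
21.45 [ 0.3035 -0.0118 -1.0159  0.6986 -0.1017  0.6545] [ 0.5601 -0.0058  0.1239] [-3.0891 -0.4901  0.0539] w 0.03167453692663663 f [ 0.662   0.1583 -0.1572]
[[ 0.881   0.0784  0.4666]
 [ 0.0475 -0.9958  0.0777]
 [ 0.4708 -0.0463 -0.881 ]]
lean 28.231064547399974 az 9.455845236617847
```

```bash
cat > go.py <<'E'
import sys
from kin import *
from station import get_state
np.set_printoptions(precision=3,suppress=True)
s=get_state();rot=R.from_euler("xyz",s["ee_rot"]);m=rot.as_matrix();p=np.array(s["eef_pos"]);q=np.array(s["q"])
for a in sys.argv[1:]:
    t=np.array([float(v) for v in a.split(",")]);d=m.T@(t-p)/.25
    x,c=IK(t,rot,q);print(t,"shift",d,"cost %.5f"%c,x);p=t;q=x
E
python3 go.py .56,0,.28 .535,.174,.25 .577,.174,.1685 .573,.223,.1685 .57,.271,.1685 .584,.06,.175 .546,-.05,.16 .546,-.1,.1 .546,-.1,.04 .54,-.2,.15 .527,-.32,.1 .527,-.32,.04
```

```text
[0.56 0.   0.28] shift [ 0.295 -0.052 -0.549] cost 0.00000 [ 0.441 -0.189 -0.621  0.209 -0.672  1.064]
[0.535 0.174 0.25 ] shift [-0.112 -0.695  0.113] cost 0.00000 [ 0.842 -0.158 -0.781  0.535 -0.62   0.407]
[0.577 0.174 0.169] shift [-0.005  0.028  0.366] cost 0.00000 [ 0.67   0.    -0.911  0.822 -0.318  0.223]
[0.573 0.223 0.169] shift [-0.005 -0.196  0.008] cost 0.00000 [ 0.75   0.027 -0.893  0.872 -0.348  0.103]
[0.57  0.271 0.169] shift [-0.001 -0.192  0.009] cost 0.00000 [ 0.829  0.062 -0.86   0.89  -0.384  0.016]
[0.584 0.06  0.175] shift [ 0.021  0.844 -0.062] cost 0.00000 [ 0.504 -0.04  -0.857  0.516 -0.325  0.678]
[ 0.546 -0.05   0.16 ] shift [-0.183  0.429 -0.052] cost 0.00000 [ 0.312 -0.081 -0.831  0.21  -0.339  1.145]
[ 0.546 -0.1    0.1  ] shift [-0.122  0.21   0.196] cost 0.00000 [ 0.175  0.042 -0.817  0.023 -0.219  1.442]
[ 0.546 -0.1    0.04 ] shift [-0.113  0.011  0.211] cost 0.00000 [ 0.171  0.165 -0.905  0.066 -0.008  1.401]
[ 0.54 -0.2   0.15] shift [ 0.167  0.376 -0.43 ] cost 0.00000 [-0.126  0.036 -0.548 -0.272 -0.529  1.967]
[ 0.527 -0.32   0.1  ] shift [-0.163  0.483  0.115] cost 0.00000 [-0.447  0.212 -0.386 -0.489 -0.616  2.436]
[ 0.527 -0.32   0.04 ] shift [-0.113  0.011  0.211] cost 0.00000 [-0.467  0.302 -0.405 -0.585 -0.531  2.565]
```

arm_command([
  {"tx": 0.06,"ty": -0.06,"tz": -0.535,"twist": 0},
  {"tx": 0.06,"ty": -0.06,"tz": -0.535,"twist": 0},
  {"tx": 0.06,"ty": -0.06,"tz": -0.535,"twist": 0},
  {"tx": 0.06,"ty": -0.06,"tz": -0.535,"twist": 0},
  {"tx": 0.16,"ty": -0.75,"tz": -0.445,"twist": 0},
  {"tx": 0.16,"ty": -0.75,"tz": -0.445,"twist": 0},
  {"tx": 0.16,"ty": -0.75,"tz": -0.445,"twist": 0},
  {"tx": 0.16,"ty": -0.75,"tz": -0.445,"twist": 0},
])

```text
t: 22.12
eef_pos: [0.5273, 0.1669, 0.2501]
ee_rot: [-3.087, -0.491, 0.052]
force: [1.4, -1.0, 0.6]
width: 0.0319
gripper_force: 0.0
```

arm_command([
  {"tx": 0,"ty": 0,"tz": 0,"twist": 0},
  {"tx": 0,"ty": 0,"tz": 0,"twist": 0},
  {"tx": 0,"ty": 0,"tz": 0,"twist": 0},
  {"tx": 0,"ty": 0,"tz": 0,"twist": 0},
  {"tx": 0,"ty": 0,"tz": 0,"twist": 0},
  {"tx": 0,"ty": 0,"tz": 0,"twist": 0},
  {"tx": 0,"ty": 0,"tz": 0,"twist": 0},
  {"tx": 0,"ty": 0,"tz": 0,"twist": 0},
])

```text
t: 22.78
eef_pos: [0.5279, 0.1643, 0.2487]
ee_rot: [-3.089, -0.489, 0.052]
force: [0.2, 0.1, -0.3]
width: 0.0316
gripper_force: 0.0
```

```bash
cat > look.py <<'E'
# blobs on the bar seen by the wrist camera -> y on the bar axis plane, given its height
from h import *
np.set_printoptions(precision=4,suppress=True)
def bl(tag):
    c=calibration("wrist");w=grab_frame("wrist");save(w,tag);h=cv2.cvtColor(w[:,:,::-1].copy(),cv2.COLOR_BGR2HSV)
    br=cv2.inRange(h,(12,90,50),(28,255,255));rd=cv2.inRange(h,(0,150,80),(6,255,255))|cv2.inRange(h,(174,150,80),(180,255,255))
    for n,m in(("brass",br),("red",rd)):
        m=m.copy();m[:130]=0;m[330:]=0
        k,l,st,ce=cv2.connectedComponentsWithStats(m)
        for i in range(1,k):
            if st[i,4]>150:
                x,y,ww,hh,a=st[i];mid=(x+ww/2,y+hh/2)
                print(n,st[i],"top-mid at z=.18:",atz("wrist",mid,.175,c),"L",atz("wrist",(x,mid[1]),.175,c)[1],"R",atz("wrist",(x+ww,mid[1]),.175,c)[1])
import sys;bl(sys.argv[1])
E
python3 st.py; python3 look.py w3; python3 go.py .577,.174,.1685
```

```text
22.7833 [ 0.8396 -0.1768 -0.797   0.5303 -0.6229  0.4128] [0.5279 0.1643 0.2487] [-3.0889 -0.4889  0.0524] w 0.03157467514968021 f [ 0.2133  0.1237 -0.3419]
[[ 0.8816  0.077   0.4656]
 [ 0.0462 -0.9959  0.0772]
 [ 0.4697 -0.0465 -0.8816]]
lean 28.162614770546977 az 9.410767501752312
brass [ 187  157   43   52 1795] top-mid at z=.18: [0.5745 0.2636 0.175 ] L 0.2818456966122037 R 0.2454764451949568
brass [ 245  157   36   52 1625] top-mid at z=.18: [0.5775 0.2181 0.175 ] L 0.23296474607621048 R 0.20325163813662772
brass [   0  167   53  102 3951] top-mid at z=.18: [0.5338 0.4197 0.175 ] L 0.4451003153824458 R 0.39497664512775943
brass [242 282  14  48 361] top-mid at z=.18: [0.4799 0.2188 0.175 ] L 0.22422037537960388 R 0.21329567126506338
brass [385 282  15  48 404] top-mid at z=.18: [0.4891 0.1092 0.175 ] L 0.11480381999564074 R 0.10352156526953257
red [315 130  27  14 234] top-mid at z=.18: [0.6202 0.1675 0.175 ] L 0.17868329286977905 R 0.15630082915668603
red [ 304  155   27   57 1458] top-mid at z=.18: [0.5801 0.1735 0.175 ] L 0.18443550160639 R 0.1625637697877833
[0.577 0.174 0.169] shift [ 0.024 -0.008  0.377] cost 0.00000 [ 0.672  0.001 -0.909  0.815 -0.321  0.227]
```

View pics/w3.png

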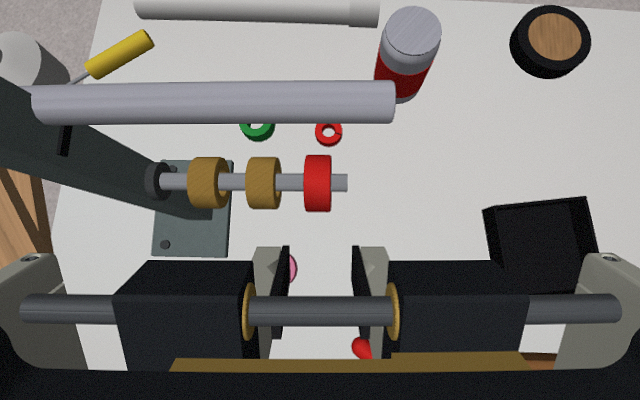

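The collar's sides are at columns 304 and 331 (22 mm, as it should be), the rings are at 245–281 and 187–230, and the finger gap is centred on column 320. Next I descend with the inner finger centred in the gap between the collar and ring A.

arm_command([
  {"tx": 0.033,"ty": 0,"tz": 0.15,"twist": 0},
  {"tx": 0.033,"ty": 0,"tz": 0.307,"twist": 0},
  {"tx": 0.033,"ty": 0,"tz": 0.307,"twist": 0},
  {"tx": 0.033,"ty": 0,"tz": 0.307,"twist": 0},
  {"tx": 0.033,"ty": 0,"tz": 0.307,"twist": 0},
  {"tx": 0.033,"ty": 0,"tz": 0.307,"twist": 0},
  {"tx": 0.033,"ty": 0,"tz": 0.32,"twist": 0},
  {"tx": 0.033,"ty": 0,"tz": 0.33,"twist": 0},
])

```text
t: 23.5
eef_pos: [0.5737, 0.1727, 0.1814]
ee_rot: [-3.087, -0.491, 0.053]
force: [-0.2, 0.1, -1.3]
width: 0.0316
gripper_force: 0.0
```

```bash
python3 st.py; python3 look.py w4;python3 go.py .5789,.171,.1697
```

```text
23.5 [ 0.6999 -0.0219 -0.8834  0.7399 -0.3643  0.2857] [0.5737 0.1727 0.1814] [-3.0869 -0.4914  0.0534] w 0.031611843240136835 f [-0.2424  0.1236 -1.2538]
[[ 0.8804  0.0791  0.4675]
 [ 0.0471 -0.9957  0.0797]
 [ 0.4718 -0.0482 -0.8804]]
lean 28.312785011439694 az 9.676726142313
brass [ 142  194   63   66 3286] top-mid at z=.18: [0.5777 0.263  0.175 ] L 0.28307060096181547 R 0.24319751816079288
brass [ 220  195   52   66 2681] top-mid at z=.18: [0.5805 0.2179 0.175 ] L 0.23382484595708874 R 0.20210672356095274
brass [242 282  14  48 366] top-mid at z=.18: [0.5355 0.2109 0.175 ] L 0.2150140447550581 R 0.20680647339086555
brass [385 282  15  48 402] top-mid at z=.18: [0.5425 0.1286 0.175 ] L 0.13285839485118656 R 0.12439311664502778
red [ 300  192   37   76 2672] top-mid at z=.18: [0.5826 0.1742 0.175 ] L 0.18518428430072353 R 0.16321071146650792
[0.579 0.171 0.17 ] shift [-0.002  0.009  0.047] cost 0.00000 [ 0.666 -0.    -0.905  0.806 -0.319  0.244]
```

View pics/w4.png

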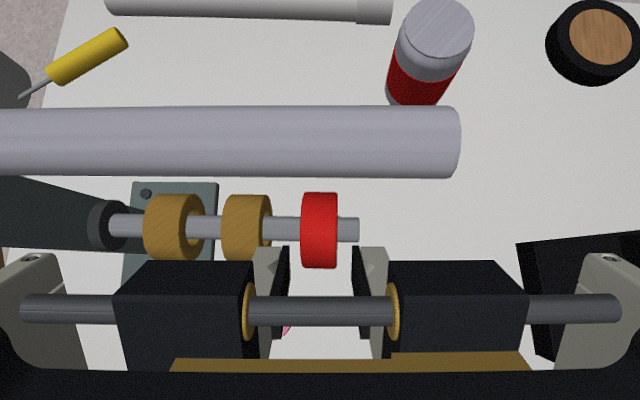

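arm_command([
  {"tx": 0,"ty": 0.008,"tz": 0,"twist": 0},
  {"tx": 0,"ty": 0.008,"tz": 0,"twist": 0},
  {"tx": 0,"ty": 0.008,"tz": 0.005,"twist": 0},
  {"tx": 0,"ty": 0.008,"tz": 0.01,"twist": 0},
  {"tx": 0,"ty": 0.008,"tz": 0.015,"twist": 0},
  {"tx": 0,"ty": 0.008,"tz": 0.02,"twist": 0},
  {"tx": 0,"ty": 0.008,"tz": 0.025,"twist": 0},
  {"tx": 0,"ty": 0.008,"tz": 0.03,"twist": 0},
])

```text
t: 24.22
eef_pos: [0.5772, 0.1703, 0.1728]
ee_rot: [-3.089, -0.489, 0.054]
force: [0.2, -0.0, 1.4]
width: 0.0317
gripper_force: 0.0
```

arm_command([
  {"tx": 0,"ty": 0,"tz": 0.005,"twist": 0},
  {"tx": 0,"ty": 0,"tz": 0.01,"twist": 0},
  {"tx": 0,"ty": 0,"tz": 0.014,"twist": 0},
  {"tx": 0,"ty": 0,"tz": 0.014,"twist": 0},
  {"tx": 0,"ty": 0,"tz": 0.014,"twist": 0},
  {"tx": 0,"ty": 0,"tz": 0.014,"twist": 0},
  {"tx": 0,"ty": 0,"tz": 0.014,"twist": 0},
  {"tx": 0,"ty": 0,"tz": 0.014,"twist": 0},
])

```text
t: 24.88
eef_pos: [0.5787, 0.1706, 0.17]
ee_rot: [-3.089, -0.489, 0.054]
force: [-0.4, -1.1, -0.3]
width: 0.0314
gripper_force: 0.0
```

arm_command([
  {"tx": 0,"ty": 0,"tz": 0,"twist": 0},
  {"tx": 0,"ty": 0,"tz": 0,"twist": 0},
  {"tx": 0,"ty": 0,"tz": 0,"twist": 0},
  {"tx": 0,"ty": 0,"tz": 0,"twist": 0},
  {"tx": 0,"ty": 0,"tz": 0,"twist": 0},
  {"tx": 0,"ty": 0,"tz": 0,"twist": 0},
  {"tx": 0,"ty": 0,"tz": 0,"twist": 0},
  {"tx": 0,"ty": 0,"tz": 0,"twist": 0},
], claw=0, grip_force=30)

```text
t: 25.55
eef_pos: [0.5787, 0.1705, 0.1699]
ee_rot: [-3.089, -0.489, 0.054]
force: [-1.0, 0.0, -0.2]
width: 0.0003
gripper_force: 0.0
```

```bash
python3 st.py; python3 go.py .5795,.169,.173 .586,.06,.18 .56,-.1,.12 .56,-.1,.05
```

```text
25.55 [ 0.6687 -0.0001 -0.9022  0.7969 -0.3242  0.25  ] [0.5787 0.1705 0.1699] [-3.0893 -0.4887  0.0536] w 0.00027759784317740743 f [-1.0321  0.0441 -0.1541]
[[ 0.8817  0.078   0.4653]
 [ 0.0473 -0.9959  0.0773]
 [ 0.4695 -0.0462 -0.8818]]
lean 28.145791334868488 az 9.436219168440392
[0.58  0.169 0.173] shift [ 0.008  0.006 -0.01 ] cost 0.00000 [ 0.673 -0.003 -0.892  0.772 -0.336  0.273]
[0.586 0.06  0.18 ] shift [ 0.015  0.435 -0.046] cost 0.00000 [ 0.509 -0.041 -0.836  0.487 -0.347  0.705]
[ 0.56 -0.1   0.12] shift [-0.235  0.64   0.114] cost 0.00000 [ 0.169  0.033 -0.757  0.006 -0.29   1.463]
[ 0.56 -0.1   0.05] shift [-0.131  0.013  0.247] cost 0.00000 [ 0.168  0.163 -0.85   0.027 -0.067  1.443]
```

```bash
python3 look.py w5; python3 - <<'E'
from h import *
np.set_printoptions(precision=4,suppress=True)
a=grab_frame("scene");b=grab_frame("top");save(a,"s5");save(b,"t5")
c=calibration("wrist")
print("tcp in wrist",proj("wrist",get_state()["eef_pos"],c),"scene",proj("scene",get_state()["eef_pos"]))
for cam in("scene","top","wrist"):
    for r in regions_of("collar_center",cam)[:3]:
        print(cam,round(r["score"],2),r["rect"])
w=cv2.imread("pics/w5.png")
save(np.hstack([cv2.resize(w[130:330,170:470],(500,333))[:,:,::-1],cv2.resize(a[110:230,360:490],(300,333),interpolation=cv2.INTER_CUBIC)]),"v5")
E
```

```text
brass [ 126  197   69   72 3807] top-mid at z=.18: [0.578  0.2622 0.175 ] L 0.28310320450148113 R 0.24180267631292635
brass [ 209  199   56   62 2941] top-mid at z=.18: [0.5831 0.2176 0.175 ] L 0.23384366250087388 R 0.20156382088662456
brass [304 283   6  47 224] top-mid at z=.18: [0.5447 0.1743 0.175 ] L 0.17592044240172985 R 0.17266765055671798
brass [332 283   5  47 203] top-mid at z=.18: [0.5459 0.1594 0.175 ] L 0.16078475215044072 R 0.15809296865679417
red [ 293  196   40   79 1949] top-mid at z=.18: [0.5833 0.1742 0.175 ] L 0.18540511229001258 R 0.16302641102469986
tcp in wrist [319.2701 244.5943] scene [403.0098 174.4443]
scene 0.76 [402.1, 250.0, 421.2, 263.7]
scene 0.55 [399.7, 172.0, 413.8, 194.4]
top 0.62 [235.7, 157.6, 251.7, 172.7]
top 0.42 [223.6, 187.6, 238.9, 202.8]
wrist 0.63 [294.7, 197.0, 334.5, 259.8]
```

View pics/v5.png

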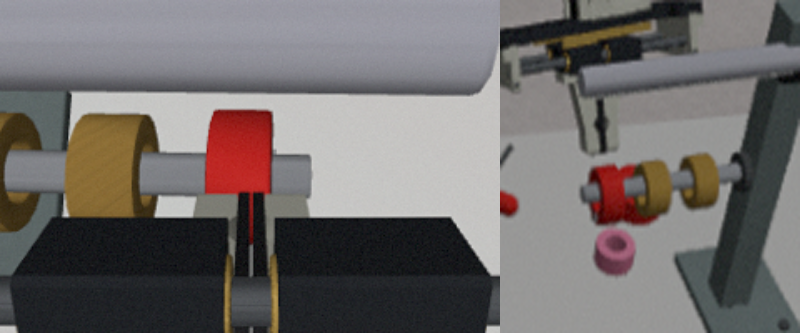

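The picture shows the shut fingertips stopping short of the collar: the tip is near scene pixel (402,164), and the collar's top edge is near row 170. I'll triangulate the tip and the collar with the scene and wrist cameras together.

```bash
python3 - <<'E'
from h import *
np.set_printoptions(precision=4,suppress=True)
c=calibration("wrist")
print("tip",tri([ray("scene",(402,164.3)),ray("wrist",(319.3,246),c)]))
for p in((.584,.174,.156),(.586,.15,.16),(.5787,.1705,.1699),(.584,.174,.181)):print(p,"scene",proj("scene",p),"wrist",proj("wrist",p,c),"top",proj("top",p))
a=cv2.imread("pics/s5.png");h=cv2.cvtColor(a,cv2.COLOR_BGR2HSV)
rd=cv2.inRange(h,(0,150,80),(6,255,255))|cv2.inRange(h,(174,150,80),(180,255,255))
print(*["".join("#" if v else "." for v in r[392:425]) for r in rd[162:198]],sep="\n")
for col in (399,401,403,405): print(col,a[150:182,col].mean(1).astype(int))
b=cv2.imread("pics/t5.png");h=cv2.cvtColor(b,cv2.COLOR_BGR2HSV)
rd=cv2.inRange(h,(0,150,80),(6,255,255))|cv2.inRange(h,(174,150,80),(180,255,255))
print(*["".join("#" if v else "." for v in r[215:250]) for r in rd[184:215]],sep="\n")
E
```

```text
tip (array([0.5763, 0.1673, 0.1968]), [np.float64(0.0018231974191194157), np.float64(0.0018231974191194244)])
(0.584, 0.174, 0.156) scene [404.3349 180.5591] wrist [315.4606 236.6537] top [232.425  199.9252]
(0.586, 0.15, 0.16) scene [394.4003 180.622 ] wrist [355.113  235.8492] top [243.9896 198.3441]
(0.5787, 0.1705, 0.1699) scene [402.9851 174.4332] wrist [319.3515 244.6607] top [232.6792 201.6043]
(0.584, 0.174, 0.181) scene [405.7898 171.9068] wrist [312.7055 233.4009] top [229.6638 198.2353]
.................................
.................................
.................................
.................................
.................................
.................................
.................................
.................................
..........########...######......
.........#################.......
..........################.......
..........###############........
...........###########...........
...........##########............
............#########............
............##########...........
............##########...........
............#######
[... 1582 characters left out ...]
##..............
...........##########..............
..........###########..............
..........###########..............
..........##########...............
..........###......................
...........#.......................
...................................
...................................
...................................
...................................
...................................
...................................
...................................
...................................
...................................
...................................
...................................
...................................
...................................
```

```bash
python3 - <<'E'
from h import *
from scipy.spatial.transform import Rotation as R
np.set_printoptions(precision=4,suppress=True)
m=R.from_euler("xyz",[3.14158,0,-.46378]).as_matrix();t=np.array([.30195,.60367,.20558])
for s in(0,.02):
    for y in(-.05,.05): print(s,y,proj("scene",t+m@np.array([0,y,-s])))
s=get_state();m=R.from_euler("xyz",s["ee_rot"]).as_matrix();t=np.array(s["eef_pos"])
for k in(0,.01,.02,.03):print(k,"scene",proj("scene",t-k*m[:,2]),"wrist",proj("wrist",t-k*m[:,2]))
E
```

```text
0 -0.05 [543.0762  95.7913]
0 0.05 [506.8119  89.851 ]
0.02 -0.05 [545.5309  89.3595]
0.02 0.05 [508.8265  83.4552]
0 scene [402.997  174.4471] wrist [319.3001 244.6537]
0.01 scene [402.6056 170.1127] wrist [319.2521 252.5652]
0.02 scene [402.2103 165.7532] wrist [319.199  261.3204]
0.03 scene [401.811  161.3685] wrist [319.1399 271.0604]
```

Both cameras agree once the finger width is allowed for: the real fingertips end about 20 mm short of the reported TCP. I'll open and descend about 20 mm deeper, checking reach first.

```bash
python3 go.py .588,.172,.152 .590,.172,.157 .597,.05,.162 .597,-.06,.162 .58,-.1,.1 .58,-.1,.03; python3 go.py .588,.172,.152 .586,.22,.152 .583,.27,.152; python3 go.py .56,-.36,.1 .56,-.36,.025 .56,-.29,.025
```

```text
[0.588 0.172 0.152] shift [-0.     0.     0.081] cost 0.00000 [ 0.599  0.037 -0.939  0.958 -0.245  0.14 ]
[0.59  0.172 0.157] shift [ 0.016 -0.    -0.014] cost 0.00000 [ 0.619  0.034 -0.919  0.898 -0.268  0.186]
[0.597 0.05  0.162] shift [ 0.011  0.487 -0.042] cost 0.00000 [ 0.462 -0.    -0.854  0.524 -0.28   0.702]
[ 0.597 -0.06   0.162] shift [-0.021  0.438 -0.034] cost 0.00000 [ 0.252  0.018 -0.695  0.114 -0.371  1.29 ]
[ 0.58 -0.1   0.1 ] shift [-0.184  0.166  0.175] cost 0.00000 [ 0.159  0.099 -0.738 -0.01  -0.243  1.487]
[ 0.58 -0.1   0.03] shift [-0.131  0.013  0.247] cost 0.00000 [ 0.159  0.232 -0.796 -0.055 -0.052  1.533]
[0.588 0.172 0.152] shift [-0.     0.     0.081] cost 0.00000 [ 0.599  0.037 -0.939  0.958 -0.245  0.14 ]
[0.586 0.22  0.152] shift [ 0.002 -0.192  0.011] cost 0.00000 [ 0.679  0.064 -0.916  0.997 -0.28   0.032]
[0.583 0.27  0.152] shift [-0.001 -0.2    0.01 ] cost 0.00000 [ 0.768  0.098 -0.878  0.999 -0.324 -0.047]
[ 0.56 -0.36  0.1 ] shift [-0.297  2.12   0.047] cost 0.00000 [-0.488  0.287 -0.278 -0.485 -0.662  2.46 ]
[ 0.56  -0.36   0.025] shift [-0.141  0.014  0.265] cost 0.00000 [-0.507  0.39  -0.304 -0.587 -0.559  2.598]
[ 0.56  -0.29   0.025] shift [ 0.013 -0.279  0.022] cost 0.00000 [-0.376  0.331 -0.413 -0.575 -0.463  2.485]
```

arm_command([
  {"tx": 0,"ty": 0,"tz": 0,"twist": 0},
  {"tx": 0,"ty": 0,"tz": 0,"twist": 0},
  {"tx": 0,"ty": 0,"tz": 0,"twist": 0},
  {"tx": 0,"ty": 0,"tz": 0,"twist": 0},
  {"tx": 0,"ty": 0,"tz": 0,"twist": 0},
  {"tx": 0,"ty": 0,"tz": 0.01,"twist": 0},
  {"tx": 0,"ty": 0,"tz": 0.025,"twist": 0},
  {"tx": 0,"ty": 0,"tz": 0.025,"twist": 0},
], claw=0.36)

```text
t: 26.52
eef_pos: [0.5815, 0.1709, 0.1637]
ee_rot: [-3.09, -0.488, 0.054]
force: [-0.6, 0.2, -1.1]
width: 0.0315
gripper_force: 0.0
```

arm_command([
  {"tx": 0,"ty": 0,"tz": 0.005,"twist": 0},
  {"tx": 0,"ty": 0,"tz": 0.01,"twist": 0},
  {"tx": 0,"ty": 0,"tz": 0.014,"twist": 0},
  {"tx": 0,"ty": 0,"tz": 0.018,"twist": 0},
  {"tx": 0,"ty": 0,"tz": 0.021,"twist": 0},
  {"tx": 0,"ty": 0,"tz": 0.024,"twist": 0},
  {"tx": 0,"ty": 0,"tz": 0.026,"twist": 0},
  {"tx": 0,"ty": 0,"tz": 0.028,"twist": 0},
])

```text
t: 27.18
eef_pos: [0.5849, 0.1716, 0.1582]
ee_rot: [-3.089, -0.489, 0.054]
force: [0.0, 0.2, -0.8]
width: 0.0315
gripper_force: 0.0
```

arm_command([
  {"tx": 0,"ty": 0,"tz": 0.005,"twist": 0},
  {"tx": 0,"ty": 0,"tz": 0.01,"twist": 0},
  {"tx": 0,"ty": 0,"tz": 0.014,"twist": 0},
  {"tx": 0,"ty": 0,"tz": 0.018,"twist": 0},
  {"tx": 0,"ty": 0,"tz": 0.021,"twist": 0},
  {"tx": 0,"ty": 0,"tz": 0.024,"twist": 0},
  {"tx": 0,"ty": 0,"tz": 0.026,"twist": 0},
  {"tx": 0,"ty": 0,"tz": 0.026,"twist": 0},
])

```text
t: 27.85
eef_pos: [0.5879, 0.1719, 0.1523]
ee_rot: [-3.089, -0.489, 0.053]
force: [0.1, -0.4, 0.3]
width: 0.0315
gripper_force: 0.0
```

arm_command([
  {"tx": 0,"ty": 0,"tz": 0,"twist": 0},
  {"tx": 0,"ty": 0,"tz": 0,"twist": 0},
  {"tx": 0,"ty": 0,"tz": 0,"twist": 0},
  {"tx": 0,"ty": 0,"tz": 0,"twist": 0},
  {"tx": 0,"ty": 0,"tz": 0,"twist": 0},
  {"tx": 0,"ty": 0,"tz": 0,"twist": 0},
  {"tx": 0,"ty": 0,"tz": 0,"twist": 0},
  {"tx": 0,"ty": 0,"tz": 0,"twist": 0},
], claw=0, grip_force=25)

```text
t: 28.52
eef_pos: [0.588, 0.1722, 0.1526]
ee_rot: [-3.089, -0.489, 0.054]
force: [0.7, 1.2, 0.5]
width: 0.0216
gripper_force: 24.9
```

```bash
python3 st.py;python3 look.py w6
```

```text
28.5167 [ 0.6013  0.0361 -0.938   0.9533 -0.247   0.1438] [0.588  0.1722 0.1526] [-3.089  -0.4889  0.0536] w 0.021576618474036323 f [0.7058 1.1967 0.4744]
[[ 0.8816  0.0782  0.4656]
 [ 0.0473 -0.9959  0.0776]
 [ 0.4697 -0.0464 -0.8816]]
lean 28.162654031590147 az 9.46494071161331
brass [ 106  209   79   77 4001] top-mid at z=.18: [0.5783 0.2617 0.175 ] L 0.2835157648818882 R 0.2404086765175119
brass [ 197  210   63   51 2607] top-mid at z=.18: [0.588  0.2182 0.175 ] L 0.23489424305608003 R 0.20181413485972816
brass [262 283  11  47 319] top-mid at z=.18: [0.5545 0.1943 0.175 ] L 0.19705393964520806 R 0.19155917984897206
brass [368 282  12  48 340] top-mid at z=.18: [0.5592 0.1419 0.175 ] L 0.1448459199462913 R 0.1390111928187665
red [ 298  212   44   84 3526] top-mid at z=.18: [0.5823 0.1703 0.175 ] L 0.1814272646273385 R 0.15927006958800732
```

The collar is gripped (21.6 mm opening, 25 N). Now I lift it 4 mm to centre the bore and slide it off along the bar.

arm_command([
  {"tx": 0.0075,"ty": 0,"tz": -0.014,"twist": 0},
  {"tx": 0.0075,"ty": 0.02,"tz": -0.015,"twist": 0},
  {"tx": 0.007,"ty": 0.08,"tz": -0.019,"twist": 0},
  {"tx": 0.007,"ty": 0.16,"tz": -0.023,"twist": 0},
  {"tx": 0.006,"ty": 0.24,"tz": -0.028,"twist": 0},
  {"tx": 0.006,"ty": 0.32,"tz": -0.032,"twist": 0},
  {"tx": 0.005,"ty": 0.4,"tz": -0.037,"twist": 0},
  {"tx": 0.005,"ty": 0.48,"tz": -0.041,"twist": 0},
])

```text
t: 29.23
eef_pos: [0.5929, 0.0502, 0.156]
ee_rot: [-3.09, -0.488, 0.053]
force: [0.0, -0.4, -0.9]
width: 0.0214
gripper_force: 24.9
```

```bash
python3 st.py;python3 look.py w7; python3 go.py .58,-.06,.13 .58,-.1,.06 .58,-.1,.03
```

```text
29.2333 [ 0.4554  0.0004 -0.882   0.5687 -0.2543  0.6605] [0.5929 0.0502 0.156 ] [-3.0898 -0.4879  0.0534] w 0.021363916265391924 f [ 0.0057 -0.4407 -0.9465]
[[ 0.882   0.0776  0.4647]
 [ 0.0472 -0.9959  0.0767]
 [ 0.4688 -0.0458 -0.8821]]
lean 28.100411676974996 az 9.377490170186189
brass [   0  203   82   66 2860] top-mid at z=.18: [0.5845 0.2032 0.175 ] L 0.22854045801214762 R 0.17884725861512243
brass [ 55 254  24  21 273] top-mid at z=.18: [0.5706 0.1845 0.175 ] L 0.1915649240899357 R 0.17758394904087887
brass [262 283  11  47 299] top-mid at z=.18: [0.559 0.073 0.175] L 0.07575572062531769 R 0.07015538760141193
brass [368 282  12  48 337] top-mid at z=.18: [0.5637 0.0196 0.175 ] L 0.02253621387767825 R 0.016587312371549305
red [197 133  34  34 647] top-mid at z=.18: [0.6393 0.1113 0.175 ] L 0.12098012606356176 R 0.10178430197586483
red [ 298  207   44   89 3690] top-mid at z=.18: [0.5886 0.0486 0.175 ] L 0.05992153570435296 R 0.0373116225035895
[ 0.58 -0.06  0.13] shift [-0.111  0.431  0.034] cost 0.00000 [ 0.26   0.032 -0.795  0.18  -0.261  1.213]
[ 0.58 -0.1   0.06] shift [-0.138  0.172  0.235] cost 0.00000 [ 0.161  0.171 -0.786 -0.003 -0.124  1.477]
[ 0.58 -0.1   0.03] shift [-0.056  0.005  0.106] cost 0.00000 [ 0.161  0.232 -0.813 -0.011 -0.037  1.486]
```

```bash
python3 go.py .58,-.06,.13 .566,-.105,.08 .566,-.105,.027; python3 - <<'E'
from h import *
b=cv2.imread("pics/t0.png");h=cv2.cvtColor(b,cv2.COLOR_BGR2HSV)
for n,m,r in(("tray",cv2.inRange(b,(0,0,0),(45,45,45)),(320,185,400,255)),("bin",cv2.inRange(h,(100,100,30),(125,255,255)),(410,190,505,265))):
    M=np.zeros_like(m);x0,y0,x1,y1=r;M[y0:y1,x0:x1]=m[y0:y1,x0:x1]
    k,l,st,ce=cv2.connectedComponentsWithStats(M);i=1+st[1:,4].argmax()
    box=cv2.boxPoints(cv2.minAreaRect(np.argwhere(l==i)[:,::-1].astype(np.float32)))
    print(n,[atz("top",p,.033).round(3)[:2] for p in box],np.mean([atz("top",p,.033) for p in box],0))
E
```

```text
[ 0.58 -0.06  0.13] shift [-0.111  0.431  0.034] cost 0.00000 [ 0.26   0.032 -0.795  0.18  -0.261  1.213]
[ 0.566 -0.105  0.08 ] shift [-0.151  0.184  0.137] cost 0.00000 [ 0.153  0.115 -0.78  -0.022 -0.187  1.502]
[ 0.566 -0.105  0.027] shift [-0.099  0.01   0.187] cost 0.00000 [ 0.151  0.222 -0.806 -0.095 -0.054  1.578]
tray [array([ 0.596, -0.03 ]), array([ 0.617, -0.143]), array([ 0.507, -0.16 ]), array([ 0.487, -0.049])] [ 0.55181281 -0.09543989  0.033     ]
bin [array([ 0.485, -0.228]), array([ 0.596, -0.257]), array([ 0.562, -0.407]), array([ 0.453, -0.376])] [ 0.52413911 -0.31741767  0.033     ]
```

arm_command([
  {"tx": -0.05,"ty": 0.1,"tz": 0.03,"twist": 0},
  {"tx": -0.1,"ty": 0.22,"tz": 0.06,"twist": 0},
  {"tx": -0.16,"ty": 0.35,"tz": 0.1,"twist": 0},
  {"tx": -0.2,"ty": 0.48,"tz": 0.14,"twist": 0},
  {"tx": -0.266,"ty": 0.6,"tz": 0.172,"twist": 0},
  {"tx": -0.266,"ty": 0.6,"tz": 0.172,"twist": 0},
  {"tx": -0.266,"ty": 0.6,"tz": 0.172,"twist": 0},
  {"tx": -0.266,"ty": 0.6,"tz": 0.172,"twist": 0},
])

```text
t: 29.95
eef_pos: [0.5666, -0.0986, 0.0799]
ee_rot: [-3.089, -0.488, 0.05]
force: [1.7, 0.4, -0.2]
width: 0.0214
gripper_force: 24.9
```

arm_command([
  {"tx": -0.02,"ty": 0.002,"tz": 0.038,"twist": 0},
  {"tx": -0.04,"ty": 0.004,"tz": 0.075,"twist": 0},
  {"tx": -0.06,"ty": 0.006,"tz": 0.11,"twist": 0},
  {"tx": -0.075,"ty": 0.008,"tz": 0.14,"twist": 0},
  {"tx": -0.085,"ty": 0.009,"tz": 0.16,"twist": 0},
  {"tx": -0.092,"ty": 0.009,"tz": 0.172,"twist": 0},
  {"tx": -0.092,"ty": 0.009,"tz": 0.172,"twist": 0},
  {"tx": -0.092,"ty": 0.009,"tz": 0.172,"twist": 0},
])

```text
t: 30.62
eef_pos: [0.5672, -0.0975, 0.0322]
ee_rot: [-3.087, -0.489, 0.054]
force: [-0.6, 0.1, -0.9]
width: 0.0215
gripper_force: 24.9
```

```bash
python3 st.py
```

```text
30.6167 [ 0.1693  0.21   -0.8622  0.0424 -0.0068  1.4264] [ 0.5672 -0.0975  0.0322] [-3.0874 -0.4891  0.0537] w 0.021532702323416145 f [-0.5987  0.0798 -0.8639]
[[ 0.8815  0.079   0.4655]
 [ 0.0474 -0.9957  0.0793]
 [ 0.4698 -0.0478 -0.8815]]
lean 28.179093163584763 az 9.666630460372131
```

arm_command([
  {"tx": 0,"ty": 0.03,"tz": 0,"twist": 0},
  {"tx": 0,"ty": 0.06,"tz": 0,"twist": 0},
  {"tx": 0,"ty": 0.06,"tz": 0,"twist": 0},
  {"tx": -0.002,"ty": 0.06,"tz": 0.005,"twist": 0},
  {"tx": -0.004,"ty": 0.062,"tz": 0.01,"twist": 0},
  {"tx": -0.005,"ty": 0.062,"tz": 0.015,"twist": 0},
  {"tx": -0.007,"ty": 0.062,"tz": 0.019,"twist": 0},
  {"tx": -0.007,"ty": 0.062,"tz": 0.019,"twist": 0},
])

```text
t: 31.28
eef_pos: [0.5693, -0.1123, 0.0263]
ee_rot: [-3.087, -0.49, 0.055]
force: [0.4, -1.8, 1.3]
width: 0.0216
gripper_force: 25.0
```

```bash
python3 st.py
```

```text
31.2833 [ 0.1123  0.2305 -0.7337 -0.237  -0.118   1.7557] [ 0.5693 -0.1123  0.0263] [-3.0869 -0.4898  0.055 ] w 0.02163792305346361 f [ 0.4244 -1.794   1.2878]
[[ 0.8811  0.0806  0.466 ]
 [ 0.0485 -0.9956  0.0804]
 [ 0.4704 -0.0482 -0.8811]]
lean 28.222839993336063 az 9.787372984643316
```

arm_command([
  {"tx": -0.002,"ty": 0,"tz": 0.004,"twist": 0},
  {"tx": -0.003,"ty": 0,"tz": 0.006,"twist": 0},
  {"tx": -0.003,"ty": 0,"tz": 0.006,"twist": 0},
  {"tx": -0.003,"ty": 0,"tz": 0.006,"twist": 0},
  {"tx": -0.003,"ty": 0,"tz": 0.006,"twist": 0},
  {"tx": -0.003,"ty": 0,"tz": 0.006,"twist": 0},
  {"tx": -0.003,"ty": 0,"tz": 0.006,"twist": 0},
  {"tx": -0.003,"ty": 0,"tz": 0.006,"twist": 0},
])

```text
t: 31.95
eef_pos: [0.5705, -0.1126, 0.0261]
ee_rot: [-3.088, -0.493, 0.054]
force: [-3.6, 3.7, 12.1]
width: 0.0216
gripper_force: 25.0
```

arm_command([
  {"tx": 0,"ty": 0,"tz": 0,"twist": 0},
  {"tx": 0,"ty": 0,"tz": 0,"twist": 0},
  {"tx": 0,"ty": 0,"tz": 0,"twist": 0},
  {"tx": 0,"ty": 0,"tz": 0,"twist": 0},
  {"tx": 0,"ty": 0,"tz": -0.05,"twist": 0},
  {"tx": 0,"ty": 0,"tz": -0.15,"twist": 0},
  {"tx": 0,"ty": 0,"tz": -0.3,"twist": 0},
  {"tx": 0,"ty": 0,"tz": -0.45,"twist": 0},
], claw=0.36)

```text
t: 32.62
eef_pos: [0.5145, -0.1223, 0.1227]
ee_rot: [-3.089, -0.484, 0.054]
force: [0.7, 0.3, 0.7]
width: 0.032
gripper_force: 0.0
```

```bash
python3 st.py;python3 look.py w8; python3 go.py .51,0,.25 .53,.215,.25 ; python3 - <<'E'
from h import *
a=grab_frame("top");save(a,"t8")
for r in regions_of("collar_center","top")[:4]: print(round(r["score"],2),r["rect"],atz("top",[(r["rect"][0]+r["rect"][2])/2,(r["rect"][1]+r["rect"][3])/2],.03))
E
```

```text
32.6167 [ 0.1185 -0.0354 -0.7824 -0.0685 -0.3381  1.5779] [ 0.5145 -0.1223  0.1227] [-3.0886 -0.4842  0.0536] w 0.032013592987322224 f [0.7044 0.3062 0.6608]
[[ 0.8838  0.0781  0.4613]
 [ 0.0474 -0.9958  0.0778]
 [ 0.4655 -0.0469 -0.8838]]
lean 27.89552579549543 az 9.572149546447127
brass [242 282  14  48 366] top-mid at z=.18: [ 0.485  -0.0981  0.175 ] L -0.09514153707627293 R -0.10098478310618096
brass [385 282  15  48 401] top-mid at z=.18: [ 0.49   -0.1567  0.175 ] L -0.1536562504225355 R -0.1596888685517378
red [ 305  166   28   58 1529] top-mid at z=.18: [ 0.5336 -0.1233  0.175 ] L -0.11725084557016946 R -0.12928296559487096
[0.51 0.   0.25] shift [ 0.232 -0.512 -0.39 ] cost 0.00000 [ 0.509 -0.279 -0.782  0.283 -0.614  0.936]
[0.53  0.215 0.25 ] shift [ 0.111 -0.85   0.105] cost 0.00000 [ 0.917 -0.134 -0.779  0.585 -0.631  0.294]
0.64 [185.9, 259.9, 216.6, 293.1] [0.42800684 0.27124153 0.03      ]
0.48 [361.2, 204.2, 377.5, 227.5] [ 0.55535619 -0.11682131  0.03      ]
0.48 [234.8, 156.7, 250.6, 173.6] [0.68380645 0.17700818 0.03      ]
0.15 [172.8, 196.0, 193.3, 219.6] [0.58624124 0.31553755 0.03      ]
```

The collar touched down (12 N) and is released in the tray at (0.555,-0.117). For ring A I use a wide opening and put the inner finger in the gap between A and B, which keeps the gripper rail away from the post.

arm_command([
  {"tx": 0.1,"ty": -0.05,"tz": -0.25,"twist": 0},
  {"tx": 0.2,"ty": -0.1,"tz": -0.35,"twist": 0},
  {"tx": 0.232,"ty": -0.25,"tz": -0.39,"twist": 0},
  {"tx": 0.232,"ty": -0.4,"tz": -0.39,"twist": 0},
  {"tx": 0.232,"ty": -0.512,"tz": -0.39,"twist": 0},
  {"tx": 0.232,"ty": -0.512,"tz": -0.39,"twist": 0},
  {"tx": 0.232,"ty": -0.512,"tz": -0.39,"twist": 0},
  {"tx": 0.232,"ty": -0.512,"tz": -0.39,"twist": 0},
], claw=0.68)

```text
t: 33.43
eef_pos: [0.5117, 0.0013, 0.2415]
ee_rot: [-3.088, -0.486, 0.056]
force: [-0.8, 0.1, -0.2]
width: 0.0596
gripper_force: 0.0
```

arm_command([
  {"tx": 0.125,"ty": -0.786,"tz": 0.153,"twist": 0},
  {"tx": 0.125,"ty": -0.786,"tz": 0.153,"twist": 0},
  {"tx": 0.125,"ty": -0.786,"tz": 0.153,"twist": 0},
  {"tx": 0.125,"ty": -0.786,"tz": 0.153,"twist": 0},
  {"tx": 0.125,"ty": -0.786,"tz": 0.153,"twist": 0},
  {"tx": 0.125,"ty": -0.786,"tz": 0.153,"twist": 0},
  {"tx": 0.125,"ty": -0.786,"tz": 0.153,"twist": 0},
  {"tx": 0.125,"ty": -0.786,"tz": 0.153,"twist": 0},
])

```text
t: 34.1
eef_pos: [0.5422, 0.1991, 0.2316]
ee_rot: [-3.089, -0.486, 0.052]
force: [-0.2, -0.1, 0.2]
width: 0.0595
gripper_force: 0.0
```

```bash
python3 st.py;python3 look.py w9; python3 go.py .5862,.208,.1516
```

```text
34.1 [ 0.857  -0.1062 -0.796   0.5867 -0.573   0.3297] [0.5422 0.1991 0.2316] [-3.0895 -0.486   0.052 ] w 0.059488862378744164 f [-0.1989 -0.1142  0.1765]
[[ 0.883   0.0762  0.4631]
 [ 0.046  -0.996   0.0763]
 [ 0.4671 -0.0461 -0.883 ]]
lean 27.99462369330512 az 9.352690566483886
brass [ 218  170   42   55 1958] top-mid at z=.18: [0.5755 0.2659 0.175 ] L 0.28220719565282326 R 0.24970397812501577
brass [ 282  170   34   56 1735] top-mid at z=.18: [0.5782 0.22   0.175 ] L 0.23286029295238644 R 0.20713802389068403
brass [   0  184   68  103 3933] top-mid at z=.18: [0.5339 0.4276 0.175 ] L 0.4576256261982559 R 0.39850445592890765
brass [186 282  22  48 516] top-mid at z=.18: [0.4931 0.2878 0.175 ] L 0.2960436209760915 R 0.2795894719647412
brass [433 282  23  48 556] top-mid at z=.18: [0.5078 0.1101 0.175 ] L 0.11819420451901769 R 0.10204075115644637
red [341 142  26   9 174] top-mid at z=.18: [0.6213 0.1811 0.175 ] L 0.19104943109631004 R 0.17111737137136404
red [579 236  50  31 798] top-mid at z=.18: [ 0.5541 -0.0046  0.175 ] L 0.013775580970471185 R -0.023086852587871215
[0.586 0.208 0.152] shift [ 0.007 -0.008  0.369] cost 0.00000 [ 0.662  0.057 -0.921  0.982 -0.273  0.06 ]
```

arm_command([
  {"tx": 0.007,"ty": -0.003,"tz": 0.13,"twist": 0},
  {"tx": 0.007,"ty": -0.003,"tz": 0.24,"twist": 0},
  {"tx": 0.007,"ty": -0.003,"tz": 0.29,"twist": 0},
  {"tx": 0.007,"ty": -0.003,"tz": 0.31,"twist": 0},
  {"tx": 0.007,"ty": -0.003,"tz": 0.318,"twist": 0},
  {"tx": 0.007,"ty": -0.003,"tz": 0.325,"twist": 0},
  {"tx": 0.007,"ty": -0.003,"tz": 0.332,"twist": 0},
  {"tx": 0.007,"ty": -0.003,"tz": 0.338,"twist": 0},
])

```text
t: 34.82
eef_pos: [0.583, 0.2082, 0.1603]
ee_rot: [-3.086, -0.49, 0.053]
force: [0.4, -1.1, 0.9]
width: 0.0593
gripper_force: 0.0
```

```bash
python3 go.py .5862,.207,.1516
```

```text
[0.586 0.207 0.152] shift [-0.005  0.007  0.036] cost 0.00000 [ 0.65   0.055 -0.929  1.005 -0.262  0.048]
```

arm_command([
  {"tx": 0,"ty": 0.005,"tz": 0.004,"twist": 0},
  {"tx": -0.002,"ty": 0.006,"tz": 0.01,"twist": 0},
  {"tx": -0.003,"ty": 0.006,"tz": 0.016,"twist": 0},
  {"tx": -0.003,"ty": 0.006,"tz": 0.022,"twist": 0},
  {"tx": -0.004,"ty": 0.006,"tz": 0.028,"twist": 0},
  {"tx": -0.004,"ty": 0.006,"tz": 0.033,"twist": 0},
  {"tx": -0.004,"ty": 0.006,"tz": 0.036,"twist": 0},
  {"tx": -0.004,"ty": 0.006,"tz": 0.036,"twist": 0},
])

```text
t: 35.48
eef_pos: [0.5861, 0.2074, 0.1507]
ee_rot: [-3.088, -0.488, 0.054]
force: [0.7, 0.4, 0.4]
width: 0.0596
gripper_force: 0.0
```

arm_command([
  {"tx": 0,"ty": 0,"tz": 0,"twist": 0},
  {"tx": 0,"ty": 0,"tz": 0,"twist": 0},
  {"tx": 0,"ty": 0,"tz": 0,"twist": 0},
  {"tx": 0,"ty": 0,"tz": 0,"twist": 0},
  {"tx": 0,"ty": 0,"tz": 0,"twist": 0},
  {"tx": 0,"ty": 0,"tz": 0,"twist": 0},
  {"tx": 0,"ty": 0,"tz": 0,"twist": 0},
  {"tx": 0,"ty": 0,"tz": 0,"twist": 0},
], claw=0, grip_force=40)

```text
t: 36.15
eef_pos: [0.5863, 0.2081, 0.1516]
ee_rot: [-3.087, -0.489, 0.054]
force: [-2.0, 3.1, 3.9]
width: 0.0234
gripper_force: 40.0
```

```bash
python3 st.py; python3 look.py w10; python3 go.py .5855,.206,.156 .5875,.16,.1565 .593,.04,.159
```

```text
36.15 [ 0.653   0.0559 -0.9271  1.0012 -0.2635  0.0501] [0.5863 0.2081 0.1516] [-3.0866 -0.4893  0.0537] w 0.023412470607528414 f [-1.9784  3.0662  3.8661]
[[ 0.8814  0.0793  0.4657]
 [ 0.0473 -0.9957  0.08  ]
 [ 0.47   -0.0485 -0.8813]]
lean 28.197568114305486 az 9.752012429747014
brass [ 171  211   68   50 2695] top-mid at z=.18: [0.585 0.266 0.175] L 0.284144855396399 R 0.24821555379675508
brass [ 296  213   49   80 3659] top-mid at z=.18: [0.5812 0.2058 0.175 ] L 0.21814556211812158 R 0.19361041044687746
brass [258 282  12  48 322] top-mid at z=.18: [0.5531 0.2316 0.175 ] L 0.23461688712978238 R 0.2286468025247464
brass [371 282  13  48 357] top-mid at z=.18: [0.5578 0.1761 0.175 ] L 0.17925856644559446 R 0.1729838736487576
[0.586 0.206 0.156] shift [ 0.005  0.007 -0.018] cost 0.00000 [ 0.669  0.048 -0.916  0.951 -0.281  0.088]
[0.588 0.16  0.157] shift [-0.001  0.184 -0.013] cost 0.00000 [ 0.599  0.024 -0.93   0.89  -0.256  0.211]
[0.593 0.04  0.159] shift [ 0.001  0.479 -0.037] cost 0.00000 [ 0.445 -0.004 -0.86   0.502 -0.27   0.738]
```

arm_command([
  {"tx": 0.007,"ty": 0,"tz": -0.014,"twist": 0},
  {"tx": 0.007,"ty": 0.06,"tz": -0.019,"twist": 0},
  {"tx": 0.007,"ty": 0.16,"tz": -0.027,"twist": 0},
  {"tx": 0.006,"ty": 0.26,"tz": -0.035,"twist": 0},
  {"tx": 0.006,"ty": 0.36,"tz": -0.043,"twist": 0},
  {"tx": 0.005,"ty": 0.46,"tz": -0.051,"twist": 0},
  {"tx": 0.005,"ty": 0.57,"tz": -0.06,"twist": 0},
  {"tx": 0.005,"ty": 0.67,"tz": -0.068,"twist": 0},
])

```text
t: 36.87
eef_pos: [0.5902, 0.0366, 0.1565]
ee_rot: [-3.089, -0.484, 0.053]
force: [1.6, -0.9, -2.0]
width: 0.0233
gripper_force: 39.9
```

```bash
python3 st.py; python3 look.py w11; python3 go.py .57,-.15,.16 .54,-.338,.1 .54,-.338,.025
```

```text
36.8667 [ 0.4429 -0.0044 -0.8632  0.4971 -0.2728  0.7429] [0.5902 0.0366 0.1565] [-3.0893 -0.4842  0.0526] w 0.0233473341433376 f [ 1.6119 -0.925  -1.9518]
[[ 0.8838  0.0768  0.4615]
 [ 0.0465 -0.996   0.0767]
 [ 0.4655 -0.0463 -0.8838]]
lean 27.89200638351372 az 9.432817844001905
brass [ 297  211   48   82 3724] top-mid at z=.18: [0.5858 0.0345 0.175 ] L 0.046866024438734416 R 0.022139591565556692
brass [258 283  12  47 306] top-mid at z=.18: [0.5562 0.0613 0.175 ] L 0.06433810904210233 R 0.058198477399822306
brass [371 282  13  48 352] top-mid at z=.18: [0.5612 0.0042 0.175 ] L 0.007387930006546202 R 0.000925180980752404
red [185 130  34  33 642] top-mid at z=.18: [0.6385 0.1049 0.175 ] L 0.1146751537712638 R 0.09527909457067138
red [490 270  23  25 214] top-mid at z=.18: [ 0.5773 -0.0572  0.175 ] L -0.05146774345184949 R -0.06297088019991376
[ 0.57 -0.15  0.16] shift [-0.095  0.726 -0.106] cost 0.00000 [ 0.026  0.028 -0.582 -0.138 -0.483  1.716]
[ 0.54  -0.338  0.1  ] shift [-0.252  0.751  0.1  ] cost 0.00000 [-0.463  0.244 -0.341 -0.477 -0.637  2.435]
[ 0.54  -0.338  0.025] shift [-0.139  0.014  0.265] cost 0.00000 [-0.485  0.353 -0.365 -0.589 -0.531  2.585]
```

arm_command([
  {"tx": -0.01,"ty": 0.1,"tz": -0.04,"twist": 0},
  {"tx": -0.03,"ty": 0.24,"tz": -0.08,"twist": 0},
  {"tx": -0.05,"ty": 0.38,"tz": -0.106,"twist": 0},
  {"tx": -0.07,"ty": 0.52,"tz": -0.106,"twist": 0},
  {"tx": -0.095,"ty": 0.64,"tz": -0.106,"twist": 0},
  {"tx": -0.095,"ty": 0.726,"tz": -0.106,"twist": 0},
  {"tx": -0.095,"ty": 0.726,"tz": -0.106,"twist": 0},
  {"tx": -0.095,"ty": 0.726,"tz": -0.106,"twist": 0},
])

```text
t: 37.58
eef_pos: [0.5719, -0.1461, 0.1604]
ee_rot: [-3.086, -0.484, 0.049]
force: [0.3, 0.5, -1.6]
width: 0.0235
gripper_force: 39.9
```

arm_command([
  {"tx": -0.04,"ty": 0.12,"tz": 0.01,"twist": 0},
  {"tx": -0.09,"ty": 0.26,"tz": 0.03,"twist": 0},
  {"tx": -0.14,"ty": 0.4,"tz": 0.045,"twist": 0},
  {"tx": -0.2,"ty": 0.54,"tz": 0.06,"twist": 0},
  {"tx": -0.24,"ty": 0.66,"tz": 0.075,"twist": 0},
  {"tx": -0.274,"ty": 0.757,"tz": 0.087,"twist": 0},
  {"tx": -0.274,"ty": 0.757,"tz": 0.087,"twist": 0},
  {"tx": -0.274,"ty": 0.757,"tz": 0.087,"twist": 0},
])

```text
t: 38.25
eef_pos: [0.5365, -0.3346, 0.0996]
ee_rot: [-3.085, -0.485, 0.05]
force: [-1.0, 0.2, -2.7]
width: 0.023
gripper_force: 39.9
```

arm_command([
  {"tx": -0.03,"ty": 0.003,"tz": 0.06,"twist": 0},
  {"tx": -0.06,"ty": 0.006,"tz": 0.12,"twist": 0},
  {"tx": -0.09,"ty": 0.009,"tz": 0.17,"twist": 0},
  {"tx": -0.11,"ty": 0.011,"tz": 0.21,"twist": 0},
  {"tx": -0.12,"ty": 0.012,"tz": 0.23,"twist": 0},
  {"tx": -0.127,"ty": 0.012,"tz": 0.24,"twist": 0},
  {"tx": -0.127,"ty": 0.012,"tz": 0.24,"twist": 0},
  {"tx": -0.127,"ty": 0.012,"tz": 0.24,"twist": 0},
])

```text
t: 38.92
eef_pos: [0.5387, -0.3341, 0.0345]
ee_rot: [-3.088, -0.489, 0.054]
force: [-0.9, 0.2, -2.2]
width: 0.0234
gripper_force: 39.9
```

```bash
python3 st.py; python3 go.py .534,-.34,.0222
```

```text
38.9167 [-0.4834  0.3344 -0.3686 -0.5875 -0.5426  2.5805] [ 0.5387 -0.3341  0.0345] [-3.088  -0.489   0.0542] w 0.02339140091585889 f [-0.908   0.2337 -2.2242]
[[ 0.8815  0.0793  0.4654]
 [ 0.0479 -0.9957  0.0789]
 [ 0.4697 -0.0473 -0.8816]]
lean 28.169776557468076 az 9.624681194093277
[ 0.534 -0.34   0.022] shift [-0.041  0.024  0.033] cost 0.00000 [-0.504  0.355 -0.366 -0.613 -0.537  2.626]
```

arm_command([
  {"tx": -0.02,"ty": 0.028,"tz": 0.01,"twist": 0},
  {"tx": -0.03,"ty": 0.028,"tz": 0.02,"twist": 0},
  {"tx": -0.036,"ty": 0.028,"tz": 0.026,"twist": 0},
  {"tx": -0.038,"ty": 0.028,"tz": 0.029,"twist": 0},
  {"tx": -0.04,"ty": 0.028,"tz": 0.032,"twist": 0},
  {"tx": -0.041,"ty": 0.028,"tz": 0.034,"twist": 0},
  {"tx": -0.041,"ty": 0.028,"tz": 0.034,"twist": 0},
  {"tx": -0.041,"ty": 0.028,"tz": 0.034,"twist": 0},
])

```text
t: 39.58
eef_pos: [0.5344, -0.3413, 0.0231]
ee_rot: [-3.089, -0.491, 0.055]
force: [-4.4, 1.8, 10.2]
width: 0.0234
gripper_force: 40.0
```

Ring A touched the bin floor. I release and retreat, then compute a twisted approach that hooks the inner finger behind ring B without the rail meeting the post.

arm_command([
  {"tx": 0,"ty": 0,"tz": 0,"twist": 0},
  {"tx": 0,"ty": 0,"tz": 0,"twist": 0},
  {"tx": 0,"ty": 0,"tz": 0,"twist": 0},
  {"tx": 0,"ty": 0,"tz": 0,"twist": 0},
  {"tx": 0,"ty": 0,"tz": -0.06,"twist": 0},
  {"tx": 0,"ty": 0,"tz": -0.2,"twist": 0},
  {"tx": 0,"ty": 0,"tz": -0.36,"twist": 0},
  {"tx": 0,"ty": 0,"tz": -0.52,"twist": 0},
], claw=0.38)

```text
t: 40.25
eef_pos: [0.4721, -0.3509, 0.136]
ee_rot: [-3.086, -0.486, 0.053]
force: [1.0, 0.1, -0.0]
width: 0.0332
gripper_force: 0.0
```

```bash
cat > hook.py <<'E'
from kin import *
from station import get_state
np.set_printoptions(precision=4,suppress=True)
s=get_state();m0=R.from_euler("xyz",[-3.089,-.488,.054]).as_matrix();print(s["eef_pos"],s["ee_rot"],s["t"])
bd=np.array([.046,-.999,0]);tip=np.array([.585,.1495,.16]);W=.0875
ax=lambda y:tip+bd*((y-tip[1])/bd[1])
def box(x,y,z,n=9): return np.array([[a,b,c] for a in np.linspace(*x,n) for b in np.linspace(*y,15) for c in np.linspace(*z,9)])
fin=box((-.0095,.0095),(-W/2-.021,-W/2),(-.066,-.02));rail=box((-.039,.039),(-.0965,.0965),(-.16,-.066))
e=np.array([.999,.046,0]) # across
for th in(0,15,20,25,30):
    m=m0@R.from_euler("z",-th,degrees=True).as_matrix()
    for bf in(-.02,-.024):
        for at in(0,.005):
            y=.302
            for y in np.arange(.285,.33,.0005):
                # finger face centre near tip placed at (b,a) rel axis
                c=ax(y)+bf*np.array([.883,.04,.468])-at*m[:,2]-m@np.array([0,-W/2,-.02])
                F=fin@m.T+c
                u=(F-tip)@(-bd);v=(F-tip)@e;w=F[:,2]-.16
                inring=(np.hypot(v,w+.004)<.023)
                if inring.any() and u[inring].min()>.1335+.002: break
            Q=rail@m.T+c;ur=(Q-tip)@(-bd);vr=(Q-tip)@e;k=(ur>.168)&(Q[:,2]<.315)
            bc=np.hypot(v,w).min();ul=(ur>-.03);lampd=np.hypot(vr-.015,Q[:,2]-.28)[ul].min()
            print(th,bf,at,"face y",round(y,4),"TCP",c,"post gap x",-.0175-(vr[k].max() if k.any() else -1),"finger back to post",.17-u.max(),"bar clear",bc-.008,"lamp",lampd-.011)
E
python3 hook.py
```

```text
[ 0.4721 -0.3509  0.136 ] [-3.0864 -0.4862  0.0533] 40.25
0 -0.02 0 face y 0.286 TCP [0.5738 0.2432 0.131 ] post gap x -0.011479227416161936 finger back to post 0.012299810790282195 bar clear 0.002503852535105147 lamp 0.03854088015095067
0 -0.02 0.005 face y 0.286 TCP [0.5715 0.2428 0.1354] post gap x -0.009140204404204733 finger back to post 0.012581357508837682 bar clear 0.003637409093657392 lamp 0.03856380597454369
0 -0.024 0 face y 0.2855 TCP [0.5703 0.2425 0.1291] post gap x -0.007943399416161973 finger back to post 0.01279773784934124 bar clear 0.006504659053412345 lamp 0.042537681821069484
0 -0.024 0.005 face y 0.2855 TCP [0.568  0.2421 0.1335] post gap x -0.00560437640420477 finger back to post 0.013079284567896726 bar clear 0.007346409245779943 lamp 0.04255916542922179
15 -0.02 0 face y 0.2865 TCP [0.5836 0.2457 0.1363] post gap x -0.004697681734733715 finger back to post 0.010099362104505988 bar clear 0.0028460446313190793 lamp 0.0036914745227572404
15 -0.02 0.005 face y 0.286 TCP [0.5813 0.2448 0.1408] post gap x -0.0023586587227765275 finger back to post 0.010881467882120
[... 1953 characters left out ...]
516 0.1415] post gap x 0.004332437254085452 finger back to post 0.008947659042332912 bar clear 0.0038136163868503752 lamp -0.010610765395522052
30 -0.02 0.005 face y 0.2865 TCP [0.5903 0.2502 0.1459] post gap x 0.006671460266042515 finger back to post 0.010230323879006492 bar clear 0.004935446531220442 lamp -0.006340365476474043
30 -0.024 0 face y 0.285 TCP [0.5891 0.2489 0.1396] post gap x 0.007868265254085353 finger back to post 0.011447822337628172 bar clear 0.007813607136720628 lamp -0.008244204955984328
30 -0.024 0.005 face y 0.285 TCP [0.5868 0.2485 0.144 ] post gap x 0.010207288266042447 finger back to post 0.011729369056183686 bar clear 0.008669228705919872 lamp -0.005626259063338001
```

```bash
cat >> hook.py <<'E'
print("----")
th,bf,at,y=15,-.026,.003,.287
m=m0@R.from_euler("z",-th,degrees=True).as_matrix()
c=ax(y)+bf*np.array([.883,.04,.468])-at*m[:,2]-m@np.array([0,-W/2,-.02])
F=fin@m.T+c;u=(F-tip)@(-bd);v=(F-tip)@e;w=F[:,2]-.16;i=np.hypot(v,w+.004)<.023
Q=rail@m.T+c;ur=(Q-tip)@(-bd);vr=(Q-tip)@e;k=(ur>.168)&(Q[:,2]<.315)
print("TCP",c,"ring face margin",u[i].min()-.1335,"n",i.mean(),"post x",-.0175-vr[k].max(),"fpost",.17-u.max(),"bar",np.hypot(v,w).min()-.008)
p=np.array(s["eef_pos"]);mm=R.from_euler("xyz",s["ee_rot"]).as_matrix();q=np.array(s["q"])
h=c-.09*m[:,2]
for n,t,mt in(("mid1",np.array([.50,-.15,.25]),mm),("mid2",np.array([.49,.05,.27]),mm),("hover",h,m),("hook",c,m),("drag",c+bd*.07,m)):
    x,cc=IK(t,R.from_matrix(mt),q);print(n,t,"shift",mm.T@(t-p)/.25,"cost %.5f"%cc,x);p,mm,q=t,mt,x
E
python3 hook.py | sed -n '/----/,$p'
```

```text
----
TCP [0.5769 0.2457 0.1362] ring face margin 0.004631845510242205 n 0.040329218106995884 post x 0.0020094740724406895 fpost 0.009763783076580185 bar 0.009139146708788824
mid1 [ 0.5  -0.15  0.25] shift [ 0.3493 -0.8137 -0.2865] cost 0.00000 [ 0.0285 -0.1917 -0.5647 -0.1019 -0.7155  1.6698]
mid2 [0.49 0.05 0.27] shift [ 0.0397 -0.8036 -0.0252] cost 0.00000 [ 0.6859 -0.3353 -0.7948  0.3626 -0.7105  0.7236]
hover [0.5351 0.2387 0.2156] shift [ 0.0931 -0.7268  0.3361] cost 0.00000 [ 0.9147 -0.0683 -0.8244  0.67   -0.5428  0.4511]
hook [0.5769 0.2457 0.1362] shift [-0.    0.    0.36] cost 0.00000 [ 0.6589  0.0878 -0.9536  1.1978 -0.2418  0.1036]
drag [0.5801 0.1758 0.1362] shift [-0.0743  0.2695 -0.0158] cost 0.00000 [ 0.5021  0.0459 -1.0031  1.236  -0.1654  0.2031]
```

arm_command([
  {"tx": 0.1,"ty": -0.03,"tz": -0.13,"twist": 0},
  {"tx": 0.2,"ty": -0.12,"tz": -0.2,"twist": 0},
  {"tx": 0.3,"ty": -0.24,"tz": -0.26,"twist": 0},
  {"tx": 0.35,"ty": -0.38,"tz": -0.287,"twist": 0},
  {"tx": 0.35,"ty": -0.53,"tz": -0.287,"twist": 0},
  {"tx": 0.35,"ty": -0.68,"tz": -0.287,"twist": 0},
  {"tx": 0.35,"ty": -0.814,"tz": -0.287,"twist": 0},
  {"tx": 0.35,"ty": -0.814,"tz": -0.287,"twist": 0},
], claw=1)

```text
t: 40.92
eef_pos: [0.5003, -0.1446, 0.2504]
ee_rot: [-3.086, -0.49, 0.058]
force: [-1.8, 0.1, -0.6]
width: 0.0811
gripper_force: 0.0
```

arm_command([
  {"tx": 0.04,"ty": -0.16,"tz": -0.025,"twist": 0},
  {"tx": 0.04,"ty": -0.32,"tz": -0.025,"twist": 0},
  {"tx": 0.04,"ty": -0.48,"tz": -0.025,"twist": 0},
  {"tx": 0.04,"ty": -0.64,"tz": -0.025,"twist": 0},
  {"tx": 0.04,"ty": -0.804,"tz": -0.025,"twist": 0},
  {"tx": 0.04,"ty": -0.804,"tz": -0.025,"twist": 0},
  {"tx": 0.04,"ty": -0.804,"tz": -0.025,"twist": 0},
  {"tx": 0.04,"ty": -0.804,"tz": -0.025,"twist": 0},
])

```text
t: 41.58
eef_pos: [0.4908, 0.0509, 0.2695]
ee_rot: [-3.088, -0.488, 0.056]
force: [0.1, -0.1, 0.2]
width: 0.088
gripper_force: 0.0
```

arm_command([
  {"tx": 0.01,"ty": -0.12,"tz": 0,"twist": -0.03},
  {"tx": 0.02,"ty": -0.26,"tz": 0.03,"twist": -0.06},
  {"tx": 0.04,"ty": -0.4,"tz": 0.08,"twist": -0.083},
  {"tx": 0.06,"ty": -0.54,"tz": 0.15,"twist": -0.083},
  {"tx": 0.08,"ty": -0.66,"tz": 0.22,"twist": -0.083},
  {"tx": 0.089,"ty": -0.721,"tz": 0.29,"twist": -0.083},
  {"tx": 0.089,"ty": -0.721,"tz": 0.324,"twist": -0.083},
  {"tx": 0.089,"ty": -0.721,"tz": 0.324,"twist": -0.083},
])

```text
t: 42.25
eef_pos: [0.5349, 0.235, 0.2142]
ee_rot: [3.054, -0.48, 0.348]
force: [-0.6, -0.1, -0.2]
width: 0.0877
gripper_force: 0.0
```

```bash
python3 st.py;python3 look.py w12; python3 go.py .5746,.244,.1383; cp pics/w12.png pics/v12.png
```

```text
42.25 [ 0.9109 -0.0686 -0.8249  0.6643 -0.5449  0.4572] [0.5349 0.235  0.2142] [ 3.0539 -0.4798  0.3475] w 0.08770735591314911 f [-0.5564 -0.108  -0.243 ]
[[ 0.8341  0.3013  0.4621]
 [ 0.3021 -0.9504  0.0743]
 [ 0.4616  0.0777 -0.8837]]
lean 27.908152334781317 az 9.133189097110987
brass [   0  130   53  139 6324] top-mid at z=.18: [0.5047 0.4301 0.175 ] L 0.4470398449070776 R 0.41323859382700945
brass [615 130  25   9 158] top-mid at z=.18: [0.6971 0.0206 0.175 ] L 0.031579214309298026 R 0.00938176643570332
brass [ 264  145   45   64 1979] top-mid at z=.18: [0.5751 0.269  0.175 ] L 0.283890350790829 R 0.2540213874576689
brass [130 282  30  48 684] top-mid at z=.18: [0.4645 0.3287 0.175 ] L 0.33779469262556433 R 0.3195316512456346
brass [481 282  30  48 703] top-mid at z=.18: [0.534  0.1012 0.175 ] L 0.11188261010949621 R 0.09036366325833517
red [374 132  30  28 531] top-mid at z=.18: [0.6212 0.2056 0.175 ] L 0.21620042910194937 R 0.19494865238039505
[0.575 0.244 0.138] shift [ 0.001 -0.012  0.349] cost 0.00000 [ 0.681  0.082 -0.948  1.147 -0.259  0.133]
```

View pics/v12.png

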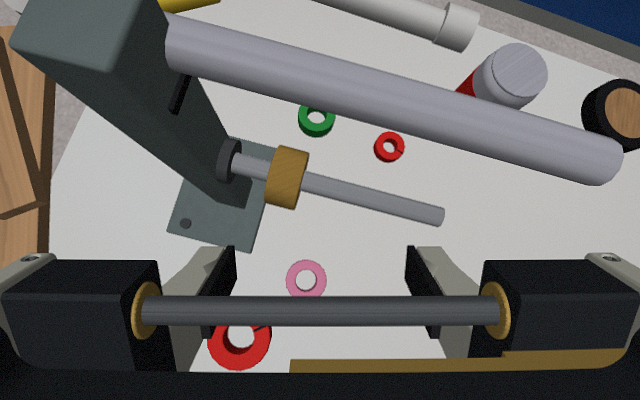

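The last picture shows only ring B left on the bar at (286,177), close to the post flange at (228,160). The open fingers are placed so that the left one goes in behind the ring on the robot side. Going down in checked steps.

arm_command([
  {"tx": 0,"ty": -0.012,"tz": 0.1,"twist": 0},
  {"tx": 0,"ty": -0.012,"tz": 0.2,"twist": 0},
  {"tx": 0,"ty": -0.012,"tz": 0.26,"twist": 0},
  {"tx": 0,"ty": -0.012,"tz": 0.28,"twist": 0},
  {"tx": 0,"ty": -0.012,"tz": 0.295,"twist": 0},
  {"tx": 0,"ty": -0.012,"tz": 0.305,"twist": 0},
  {"tx": 0,"ty": -0.012,"tz": 0.312,"twist": 0},
  {"tx": 0,"ty": -0.012,"tz": 0.318,"twist": 0},
])

```text
t: 42.97
eef_pos: [0.5709, 0.2453, 0.1479]
ee_rot: [3.057, -0.486, 0.347]
force: [-0.4, -0.2, 0.7]
width: 0.0878
gripper_force: 0.0
```

```bash
python3 st.py;python3 look.py w13; python3 go.py .5746,.244,.1383
```

```text
42.9667 [ 0.7185  0.0645 -0.9364  1.0681 -0.2863  0.1829] [0.5709 0.2453 0.1479] [ 3.0572 -0.4859  0.3471] w 0.08784268585598085 f [-0.3622 -0.2393  0.6857]
[[ 0.8315  0.302   0.4663]
 [ 0.3008 -0.9504  0.079 ]
 [ 0.467   0.0746 -0.8811]]
lean 28.22522348972259 az 9.617584101188534
brass [ 249  171   63   89 3802] top-mid at z=.18: [0.5768 0.2695 0.175 ] L 0.28422255968856336 R 0.2546877506312349
brass [130 282  30  48 691] top-mid at z=.18: [0.5167 0.3158 0.175 ] L 0.3223377187068049 R 0.30919506063314084
brass [481 282  30  48 705] top-mid at z=.18: [0.5669 0.1526 0.175 ] L 0.16021673439516793 R 0.14482633459628197
red [388 154  38  25 486] top-mid at z=.18: [0.6219 0.2153 0.175 ] L 0.22490535840404435 R 0.20552727917622013
[0.575 0.244 0.138] shift [-0.006  0.008  0.039] cost 0.00000 [ 0.663  0.08  -0.957  1.188 -0.244  0.108]
```

arm_command([
  {"tx": -0.002,"ty": 0.002,"tz": 0.006,"twist": 0},
  {"tx": -0.004,"ty": 0.003,"tz": 0.013,"twist": 0},
  {"tx": -0.005,"ty": 0.004,"tz": 0.02,"twist": 0},
  {"tx": -0.006,"ty": 0.004,"tz": 0.027,"twist": 0},
  {"tx": -0.006,"ty": 0.004,"tz": 0.033,"twist": 0},
  {"tx": -0.006,"ty": 0.004,"tz": 0.039,"twist": 0},
  {"tx": -0.006,"ty": 0.004,"tz": 0.039,"twist": 0},
  {"tx": -0.006,"ty": 0.004,"tz": 0.039,"twist": 0},
])

```text
t: 43.68
eef_pos: [0.5732, 0.2457, 0.142]
ee_rot: [3.057, -0.491, 0.35]
force: [-50.0, -6.1, 46.6]
width: 0.0878
gripper_force: 32.5
```

```bash
python3 st.py; python3 go.py .577,.19,.1385
```

```text
43.6833 [ 0.6687  0.0727 -0.9581  1.187  -0.2478  0.1066] [0.5732 0.2457 0.142 ] [ 3.0572 -0.491   0.3495] w 0.08775468697214932 f [-49.9854  -6.1353  46.6374]
[[ 0.8285  0.3039  0.4703]
 [ 0.302  -0.9498  0.0817]
 [ 0.4715  0.0744 -0.8787]]
lean 28.511693820146633 az 9.85286922549232
[0.577 0.19  0.139] shift [-0.061  0.215  0.001] cost 0.00000 [ 0.513  0.044 -1.007  1.287 -0.167  0.142]
```

That was contact: the outer finger sits over the bar and pressed on it. I back off at once and hook higher, with the tips just above the bar, moving in small steps.

arm_command([
  {"tx": 0,"ty": 0,"tz": -0.035,"twist": 0},
  {"tx": 0,"ty": 0,"tz": -0.035,"twist": 0},
  {"tx": 0.004,"ty": 0.002,"tz": -0.03,"twist": 0},
  {"tx": 0.008,"ty": 0.004,"tz": -0.027,"twist": 0},
  {"tx": 0.011,"ty": 0.004,"tz": -0.024,"twist": 0},
  {"tx": 0.011,"ty": 0.004,"tz": -0.021,"twist": 0},
  {"tx": 0.011,"ty": 0.004,"tz": -0.021,"twist": 0},
  {"tx": 0.011,"ty": 0.004,"tz": -0.021,"twist": 0},
])

```text
t: 44.35
eef_pos: [0.5737, 0.245, 0.1437]
ee_rot: [3.057, -0.485, 0.349]
force: [-15.1, -0.7, 12.5]
width: 0.0878
gripper_force: 9.2
```

```bash
python3 st.py;python3 look.py w14
```

```text
44.35 [ 0.6979  0.0734 -0.9414  1.1059 -0.2696  0.1632] [0.5737 0.245  0.1437] [ 3.0569 -0.4845  0.3492] w 0.08780924289550213 f [-15.0851  -0.7103  12.5336]
[[ 0.8315  0.3039  0.4651]
 [ 0.3028 -0.9498  0.0793]
 [ 0.4658  0.0748 -0.8817]]
lean 28.150110968698762 az 9.68052996215581
brass [ 246  174   64   90 4019] top-mid at z=.18: [0.5771 0.2695 0.175 ] L 0.2839496746115359 R 0.25479354886125555
brass [130 282  30  48 690] top-mid at z=.18: [0.5204 0.3138 0.175 ] L 0.32023221510766153 R 0.3074280594675387
brass [481 282  30  48 705] top-mid at z=.18: [0.5696 0.1548 0.175 ] L 0.1622423748616546 R 0.14723890428125547
red [389 160  36  20 385] top-mid at z=.18: [0.6213 0.2156 0.175 ] L 0.22445297276469872 R 0.2066014023872509
```

arm_command([
  {"tx": 0,"ty": 0,"tz": -0.008,"twist": 0},
  {"tx": 0,"ty": 0,"tz": -0.008,"twist": 0},
  {"tx": -0.004,"ty": 0.015,"tz": -0.009,"twist": 0},
  {"tx": -0.009,"ty": 0.035,"tz": -0.01,"twist": 0},
  {"tx": -0.016,"ty": 0.06,"tz": -0.012,"twist": 0},
  {"tx": -0.022,"ty": 0.08,"tz": -0.013,"twist": 0},
  {"tx": -0.027,"ty": 0.1,"tz": -0.014,"twist": 0},
  {"tx": -0.027,"ty": 0.1,"tz": -0.014,"twist": 0},
])

```text
t: 45.07
eef_pos: [0.5742, 0.2174, 0.1453]
ee_rot: [3.057, -0.484, 0.348]
force: [-1.0, 0.9, -0.7]
width: 0.0873
gripper_force: 0.5
```

```bash
python3 st.py;python3 look.py w15
```

```text
45.0667 [ 0.6559  0.0522 -0.9577  1.0855 -0.2531  0.2197] [0.5742 0.2174 0.1453] [ 3.0567 -0.4841  0.3475] w 0.08728782977154935 f [-0.9669  0.881  -0.6984]
[[ 0.8322  0.3023  0.4649]
 [ 0.3015 -0.9503  0.0782]
 [ 0.4654  0.0751 -0.8819]]
lean 28.124228053559026 az 9.549291950026799
brass [ 230  168   58   85 4318] top-mid at z=.18: [0.5789 0.2522 0.175 ] L 0.2654640159025632 R 0.23883913374942906
brass [130 282  30  48 681] top-mid at z=.18: [0.5206 0.287  0.175 ] L 0.2935146119530298 R 0.28057292446722065
brass [481 282  30  48 707] top-mid at z=.18: [0.5701 0.1263 0.175 ] L 0.1338032639911119 R 0.11863342773065061
red [363 151  36  21 383] top-mid at z=.18: [0.6223 0.2018 0.175 ] L 0.21064300516221846 R 0.19280807057193033
```

arm_command([
  {"tx": -0.006,"ty": 0.022,"tz": -0.001,"twist": 0},
  {"tx": -0.012,"ty": 0.044,"tz": -0.003,"twist": 0},
  {"tx": -0.018,"ty": 0.066,"tz": -0.004,"twist": 0},
  {"tx": -0.024,"ty": 0.088,"tz": -0.006,"twist": 0},
  {"tx": -0.03,"ty": 0.11,"tz": -0.007,"twist": 0},
  {"tx": -0.036,"ty": 0.132,"tz": -0.008,"twist": 0},
  {"tx": -0.042,"ty": 0.155,"tz": -0.009,"twist": 0},
  {"tx": -0.042,"ty": 0.155,"tz": -0.009,"twist": 0},
])

```text
t: 45.78
eef_pos: [0.5762, 0.1769, 0.1453]
ee_rot: [3.056, -0.484, 0.347]
force: [-0.3, 0.3, -0.3]
width: 0.0878
gripper_force: 0.2
```

```bash
python3 st.py;python3 look.py w16
```

```text
45.7833 [ 0.5815  0.0293 -0.9798  1.0668 -0.2193  0.3033] [0.5762 0.1769 0.1453] [ 3.0563 -0.4838  0.3471] w 0.08779438693672263 f [-0.3323  0.3174 -0.3104]
[[ 0.8324  0.3017  0.4648]
 [ 0.3011 -0.9504  0.0775]
 [ 0.4651  0.0754 -0.882 ]]
lean 28.113096289522375 az 9.4720100160241
brass [ 230  169   57   83 4248] top-mid at z=.18: [0.5808 0.212  0.175 ] L 0.22496813848276087 R 0.19880996665368447
brass [130 282  30  48 669] top-mid at z=.18: [0.5227 0.2466 0.175 ] L 0.25304251762290525 R 0.24010430569855506
brass [481 282  30  48 704] top-mid at z=.18: [0.572  0.0858 0.175 ] L 0.09331957531682371 R 0.07814244230539513
red [326 139  35  22 373] top-mid at z=.18: [0.6238 0.1814 0.175 ] L 0.18993110397394133 R 0.17284434393875237
```

arm_command([
  {"tx": 0,"ty": -0.008,"tz": -0.02,"twist": 0},
  {"tx": 0,"ty": -0.008,"tz": -0.06,"twist": 0},
  {"tx": 0,"ty": -0.008,"tz": -0.12,"twist": 0},
  {"tx": 0,"ty": 0,"tz": -0.16,"twist": 0},
  {"tx": 0,"ty": 0,"tz": -0.16,"twist": 0},
  {"tx": 0,"ty": 0,"tz": -0.16,"twist": 0},
  {"tx": 0,"ty": 0,"tz": -0.16,"twist": 0},
  {"tx": 0,"ty": 0,"tz": -0.16,"twist": 0},
])

```text
t: 46.5
eef_pos: [0.5576, 0.1749, 0.1799]
ee_rot: [3.056, -0.483, 0.349]
force: [0.1, 0.1, -0.2]
width: 0.0876
gripper_force: 0.0
```

arm_command([
  {"tx": 0.03,"ty": -0.04,"tz": 0,"twist": 0.03},
  {"tx": 0.06,"ty": -0.08,"tz": 0,"twist": 0.06},
  {"tx": 0.089,"ty": -0.124,"tz": 0.008,"twist": 0.083},
  {"tx": 0.089,"ty": -0.124,"tz": 0.008,"twist": 0.083},
  {"tx": 0.089,"ty": -0.124,"tz": 0.008,"twist": 0.083},
  {"tx": 0.089,"ty": -0.124,"tz": 0.008,"twist": 0.083},
  {"tx": 0.089,"ty": -0.124,"tz": 0.008,"twist": 0.083},
  {"tx": 0.089,"ty": -0.124,"tz": 0.008,"twist": 0.083},
], claw=0.68)

```text
t: 47.17
eef_pos: [0.5676, 0.2111, 0.1868]
ee_rot: [-3.088, -0.488, 0.054]
force: [-0.2, -0.3, -0.5]
width: 0.0594
gripper_force: 0.0
```

```bash
python3 st.py;python3 look.py w17; python3 go.py .5863,.213,.1516
```

```text
47.1667 [ 0.7804 -0.0102 -0.858   0.7443 -0.4119  0.2145] [0.5676 0.2111 0.1868] [-3.0883 -0.4881  0.054 ] w 0.05936103283509456 f [-0.1733 -0.2835 -0.536 ]
[[ 0.8819  0.0788  0.4648]
 [ 0.0477 -0.9958  0.0785]
 [ 0.469  -0.047  -0.882 ]]
lean 28.121312334931872 az 9.581037829333553
brass [ 296  189   46   71 2520] top-mid at z=.18: [0.5802 0.2128 0.175 ] L 0.22694310853408886 R 0.19883653976764695
brass [  0 237  36  32 715] top-mid at z=.18: [0.5467 0.4065 0.175 ] L 0.4196202829494442 R 0.3936744561362593
brass [186 282  21  48 516] top-mid at z=.18: [0.5256 0.2826 0.175 ] L 0.28904056061653904 R 0.2761039209315276
brass [433 282  23  48 557] top-mid at z=.18: [0.5381 0.136  0.175 ] L 0.14268172240760463 R 0.12939876378133675
[0.586 0.213 0.152] shift [0.    0.005 0.16 ] cost 0.00000 [ 0.665  0.06  -0.921  0.995 -0.272  0.046]
```

arm_command([
  {"tx": 0,"ty": 0.005,"tz": 0.04,"twist": 0},
  {"tx": 0,"ty": 0.005,"tz": 0.08,"twist": 0},
  {"tx": 0,"ty": 0.005,"tz": 0.1,"twist": 0},
  {"tx": 0,"ty": 0.005,"tz": 0.12,"twist": 0},
  {"tx": 0,"ty": 0.005,"tz": 0.135,"twist": 0},
  {"tx": 0,"ty": 0.005,"tz": 0.148,"twist": 0},
  {"tx": 0,"ty": 0.005,"tz": 0.158,"twist": 0},
  {"tx": 0,"ty": 0.005,"tz": 0.16,"twist": 0},
])

```text
t: 47.88
eef_pos: [0.5864, 0.2133, 0.1513]
ee_rot: [-3.088, -0.488, 0.054]
force: [1.1, -0.5, 0.6]
width: 0.0597
gripper_force: 0.0
```

arm_command([
  {"tx": 0,"ty": 0,"tz": 0,"twist": 0},
  {"tx": 0,"ty": 0,"tz": 0,"twist": 0},
  {"tx": 0,"ty": 0,"tz": 0,"twist": 0},
  {"tx": 0,"ty": 0,"tz": 0,"twist": 0},
  {"tx": 0,"ty": 0,"tz": 0,"twist": 0},
  {"tx": 0,"ty": 0,"tz": 0,"twist": 0},
  {"tx": 0,"ty": 0,"tz": 0,"twist": 0},
  {"tx": 0,"ty": 0,"tz": 0,"twist": 0},
], claw=0, grip_force=40)

```text
t: 48.55
eef_pos: [0.5864, 0.214, 0.1519]
ee_rot: [-3.087, -0.489, 0.054]
force: [-1.6, 0.6, 0.8]
width: 0.0235
gripper_force: 38.4
```

```bash
python3 st.py;python3 look.py w18
```

```text
48.55 [ 0.6663  0.06   -0.9205  0.9949 -0.2716  0.0451] [0.5864 0.214  0.1519] [-3.0872 -0.4887  0.0538] w 0.023501083036221563 f [-1.6347  0.6321  0.779 ]
[[ 0.8817  0.0792  0.4652]
 [ 0.0475 -0.9957  0.0795]
 [ 0.4695 -0.048  -0.8816]]
lean 28.15805501669735 az 9.696686499905518
brass [ 295  216   50   79 3588] top-mid at z=.18: [0.5801 0.212  0.175 ] L 0.22454343838198285 R 0.19948428622119088
brass [258 283  12  47 321] top-mid at z=.18: [0.5529 0.2376 0.175 ] L 0.24063628664363643 R 0.2346558994098283
brass [372 282  12  48 349] top-mid at z=.18: [0.558  0.1818 0.175 ] L 0.18470502657277912 R 0.17890063512164284
```

arm_command([
  {"tx": 0.007,"ty": 0,"tz": -0.014,"twist": 0},
  {"tx": 0.007,"ty": 0.06,"tz": -0.019,"twist": 0},
  {"tx": 0.007,"ty": 0.16,"tz": -0.027,"twist": 0},
  {"tx": 0.006,"ty": 0.26,"tz": -0.035,"twist": 0},
  {"tx": 0.006,"ty": 0.37,"tz": -0.044,"twist": 0},
  {"tx": 0.005,"ty": 0.48,"tz": -0.053,"twist": 0},
  {"tx": 0.005,"ty": 0.59,"tz": -0.062,"twist": 0},
  {"tx": 0.005,"ty": 0.69,"tz": -0.07,"twist": 0},
])

```text
t: 49.27
eef_pos: [0.5917, 0.0387, 0.1585]
ee_rot: [-3.088, -0.487, 0.053]
force: [1.3, -0.7, -2.2]
width: 0.0238
gripper_force: 38.5
```

```bash
python3 st.py; python3 go.py .57,-.12,.16 .545,-.281,.1 .545,-.281,.035; python3 - <<'E'
from h import *
a=grab_frame("top");h=cv2.cvtColor(a[:,:,::-1].copy(),cv2.COLOR_BGR2HSV);m=cv2.inRange(h,(12,90,50),(28,255,255));M=np.zeros_like(m);M[185:270,405:510]=m[185:270,405:510]
k,l,st,ce=cv2.connectedComponentsWithStats(M)
for i in range(1,k):
    if st[i,4]>30:print("bin brass",st[i],atz("top",ce[i],.03), atz("top",st[i,:2],.03),atz("top",st[i,:2]+st[i,2:4],.03))
E
```

```text
49.2667 [ 0.446  -0.0051 -0.8594  0.4958 -0.2752  0.7427] [0.5917 0.0387 0.1585] [-3.0881 -0.4865  0.0532] w 0.02381054248873076 f [ 1.3042 -0.6866 -2.1971]
[[ 0.8827  0.0781  0.4634]
 [ 0.047  -0.9958  0.0783]
 [ 0.4676 -0.0473 -0.8827]]
lean 28.03146479517229 az 9.585410275508732
[ 0.57 -0.12  0.16] shift [-0.104  0.625 -0.095] cost 0.00000 [ 0.107  0.006 -0.637 -0.067 -0.44   1.584]
[ 0.545 -0.281  0.1  ] shift [-0.231  0.645  0.115] cost 0.00000 [-0.343  0.193 -0.428 -0.446 -0.56   2.314]
[ 0.545 -0.281  0.035] shift [-0.122  0.012  0.229] cost 0.00000 [-0.367  0.293 -0.445 -0.561 -0.466  2.462]
bin brass [460 213  16  18 253] [ 0.53608582 -0.3429987   0.03      ] [ 0.55625577 -0.32699294  0.03      ] [ 0.51370227 -0.36039451  0.03      ]
```

arm_command([
  {"tx": -0.01,"ty": 0.1,"tz": -0.04,"twist": 0},
  {"tx": -0.03,"ty": 0.22,"tz": -0.08,"twist": 0},
  {"tx": -0.05,"ty": 0.35,"tz": -0.095,"twist": 0},
  {"tx": -0.08,"ty": 0.48,"tz": -0.095,"twist": 0},
  {"tx": -0.104,"ty": 0.58,"tz": -0.095,"twist": 0},
  {"tx": -0.104,"ty": 0.625,"tz": -0.095,"twist": 0},
  {"tx": -0.104,"ty": 0.625,"tz": -0.095,"twist": 0},
  {"tx": -0.104,"ty": 0.625,"tz": -0.095,"twist": 0},
])

```text
t: 49.98
eef_pos: [0.5708, -0.1189, 0.1601]
ee_rot: [-3.087, -0.487, 0.051]
force: [-0.4, 0.8, -1.9]
width: 0.0239
gripper_force: 38.6
```

arm_command([
  {"tx": -0.03,"ty": 0.12,"tz": 0.01,"twist": 0},
  {"tx": -0.07,"ty": 0.24,"tz": 0.03,"twist": 0},
  {"tx": -0.12,"ty": 0.36,"tz": 0.05,"twist": 0},
  {"tx": -0.17,"ty": 0.48,"tz": 0.08,"twist": 0},
  {"tx": -0.21,"ty": 0.58,"tz": 0.1,"twist": 0},
  {"tx": -0.231,"ty": 0.645,"tz": 0.115,"twist": 0},
  {"tx": -0.231,"ty": 0.645,"tz": 0.115,"twist": 0},
  {"tx": -0.231,"ty": 0.645,"tz": 0.115,"twist": 0},
])

```text
t: 50.65
eef_pos: [0.5458, -0.2792, 0.0995]
ee_rot: [-3.086, -0.486, 0.052]
force: [0.3, -0.2, -2.2]
width: 0.0237
gripper_force: 38.4
```

arm_command([
  {"tx": -0.03,"ty": 0.003,"tz": 0.055,"twist": 0},
  {"tx": -0.06,"ty": 0.006,"tz": 0.11,"twist": 0},
  {"tx": -0.085,"ty": 0.009,"tz": 0.16,"twist": 0},
  {"tx": -0.105,"ty": 0.011,"tz": 0.2,"twist": 0},
  {"tx": -0.118,"ty": 0.012,"tz": 0.22,"twist": 0},
  {"tx": -0.122,"ty": 0.012,"tz": 0.229,"twist": 0},
  {"tx": -0.122,"ty": 0.012,"tz": 0.229,"twist": 0},
  {"tx": -0.122,"ty": 0.012,"tz": 0.229,"twist": 0},
])

```text
t: 51.32
eef_pos: [0.5469, -0.2786, 0.0365]
ee_rot: [-3.088, -0.489, 0.055]
force: [0.3, 0.2, -2.3]
width: 0.0235
gripper_force: 38.4
```

```bash
python3 st.py; python3 go.py .543,-.281,.0228
```

```text
51.3167 [-0.3614  0.2908 -0.4454 -0.561  -0.4649  2.4588] [ 0.5469 -0.2786  0.0365] [-3.0881 -0.4891  0.0547] w 0.02347339328231498 f [ 0.3085  0.1534 -2.2906]
[[ 0.8815  0.0796  0.4655]
 [ 0.0482 -0.9957  0.079 ]
 [ 0.4698 -0.0472 -0.8815]]
lean 28.17467722172784 az 9.633637520246076
[ 0.543 -0.281  0.023] shift [-0.04   0.011  0.04 ] cost 0.00000 [-0.377  0.312 -0.446 -0.594 -0.453  2.508]
```

arm_command([
  {"tx": -0.02,"ty": 0.008,"tz": 0.015,"twist": 0},
  {"tx": -0.03,"ty": 0.008,"tz": 0.026,"twist": 0},
  {"tx": -0.034,"ty": 0.008,"tz": 0.031,"twist": 0},
  {"tx": -0.037,"ty": 0.008,"tz": 0.035,"twist": 0},
  {"tx": -0.039,"ty": 0.008,"tz": 0.038,"twist": 0},
  {"tx": -0.04,"ty": 0.008,"tz": 0.04,"twist": 0},
  {"tx": -0.04,"ty": 0.008,"tz": 0.04,"twist": 0},
  {"tx": -0.04,"ty": 0.008,"tz": 0.04,"twist": 0},
])

```text
t: 51.98
eef_pos: [0.5432, -0.281, 0.0233]
ee_rot: [-3.089, -0.49, 0.054]
force: [-2.6, 1.1, 6.1]
width: 0.0237
gripper_force: 38.4
```

Ring B has touched the bin floor. Release and retreat.

arm_command([
  {"tx": 0,"ty": 0,"tz": 0,"twist": 0},
  {"tx": 0,"ty": 0,"tz": 0,"twist": 0},
  {"tx": 0,"ty": 0,"tz": 0,"twist": 0},
  {"tx": 0,"ty": 0,"tz": 0,"twist": 0},
  {"tx": 0,"ty": 0,"tz": -0.06,"twist": 0},
  {"tx": 0,"ty": 0,"tz": -0.2,"twist": 0},
  {"tx": 0,"ty": 0,"tz": -0.36,"twist": 0},
  {"tx": 0,"ty": 0,"tz": -0.52,"twist": 0},
], claw=0.35)

```text
t: 52.65
eef_pos: [0.4807, -0.2908, 0.137]
ee_rot: [-3.087, -0.486, 0.053]
force: [1.6, -0.7, -0.6]
width: 0.0308
gripper_force: 0.0
```

arm_command([
  {"tx": 0,"ty": 0,"tz": -0.1,"twist": 0},
  {"tx": 0,"ty": 0,"tz": -0.2,"twist": 0},
  {"tx": 0,"ty": 0,"tz": -0.3,"twist": 0},
  {"tx": 0,"ty": 0,"tz": -0.3,"twist": 0},
  {"tx": 0,"ty": 0,"tz": -0.3,"twist": 0},
  {"tx": 0,"ty": 0,"tz": -0.3,"twist": 0},
  {"tx": 0,"ty": 0,"tz": -0.3,"twist": 0},
  {"tx": 0,"ty": 0,"tz": -0.3,"twist": 0},
])

```text
t: 53.32
eef_pos: [0.4469, -0.2965, 0.2015]
ee_rot: [-3.086, -0.487, 0.053]
force: [-0.2, 0.0, 0.3]
width: 0.0305
gripper_force: 0.0
```

```bash
python3 st.py; python3 - <<'E'
from h import *
np.set_printoptions(precision=3,suppress=True)
a=grab_frame("top");save(a,"tend");h=cv2.cvtColor(a[:,:,::-1].copy(),cv2.COLOR_BGR2HSV)
br=cv2.inRange(h,(12,90,50),(28,255,255));rd=cv2.inRange(h,(0,150,60),(6,255,255))|cv2.inRange(h,(174,150,60),(180,255,255))
for n,m,r in(("bin",br,(405,185,510,270)),("tray",rd,(320,185,400,255)),("bar",br,(160,185,250,220))):
    M=np.zeros_like(m);x0,y0,x1,y1=r;M[y0:y1,x0:x1]=m[y0:y1,x0:x1];k,l,st,ce=cv2.connectedComponentsWithStats(M)
    for i in range(1,k):
        if st[i,4]>25:print(n,st[i],atz("top",ce[i],.03))
for r in spot_point("can","top")[:1]+spot_point("block","top")[:1]+spot_point("hexkey","top")[:1]:print(r)
E
```

```text
53.3167 [-0.4623 -0.0307 -0.4257 -0.3944 -0.8102  2.3211] [ 0.4469 -0.2965  0.2015] [-3.0861 -0.4866  0.0531] w 0.03052858576230122 f [-0.1793  0.0496  0.3126]
[[ 0.8827  0.0789  0.4633]
 [ 0.047  -0.9957  0.0801]
 [ 0.4676 -0.049  -0.8826]]
lean 28.044092819969585 az 9.814808679525576
bin [433 210  15  18 233] [ 0.545 -0.28   0.03 ]
bin [460 213  16  18 254] [ 0.536 -0.343  0.03 ]
tray [363 204  13  22 242] [ 0.558 -0.116  0.03 ]
{'uv': [280.4, 132.7], 'score': 0.87}
{'uv': [362.3, 283.6], 'score': 0.65}
{'uv': [285.1, 284.0], 'score': 0.76}
```

Both rings are in the bin, the collar is in the tray, the bar is empty, and the can, block and hex key have not moved.

```bash
python3 -c "from station import job_done;print(job_done())"
```

```text
the job is handed in; nothing more can be done
None
```

The job is handed in at about 53 s: the collar is in the black tray and both brass rings are in the blue bin, taken off in the order asked and each lowered to contact before release; while I was hooking ring B, the tool pressed on something (most likely an open finger on the bar) with about 68 N at the wrist until I backed off, and I don't know whether the 40 N rule counts that. The commands have no tilt, so I built the lean by pushing against the arm's reach limits; I worked at about 28°, not 40°, and joint 3 read 1.2508 rad against its 1.25 limit.

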